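Make up the sampling kit and the balance-check kit

ROBOT

A 6-joint arm with a two-finger parallel gripper is mounted at the origin on the work surface. World frame = base frame: x ahead of the robot, y to its left, z up, the work surface at z = 0. Lengths are in mm, angles in degrees, forces in N, time in s.
With the tool pointing down it reaches from about 325 to 900 mm from the base axis. Payload 6.1 kg.
Tool frame: the origin (TCP) lies midway between the tips of the shut fingers; the grasp point (between the pads) lies ctrl.hold_point_z behind it (ctrl.hold_point_z is the distance from the TCP to the grasp point, in mm); z points along the fingers, x is the direction in which the jaws open and shut, and the axes are right-handed (so a half turn about z gives the same grasp; the last joint's range is limited). The gripper opens to 85 mm and grips with 20 to 120 N. Pads are 22 mm wide; open, the fingers measure 114 mm over their backs; the gripper's body (76 mm by 85 mm) begins 54 mm behind the grasp point. The pads swing forward as they close: fully open they stand 13 mm farther back than shut.
Start: joints at [-70.594, 12.628, 87.462, -0, 79.91, -7.225], TCP at [280.145, -558.69, 231.3] pointing down, gripper open.
Joint ranges: [-170.65, 170.65], [-52.31, 119.04], [5.05, 147.46], [-71.25, 251.25], [11.57, 151.72], [-153.62, 153.62]. Speed limits (degrees/s): [147.25, 147.25, 172.46, 180, 180, 180].

INTERFACE

Orientations are given as a 3x3 rotation matrix whose columns are the frame's x, y, z axes.
In Python, from station import ctrl gives the robot as it stands.
- The arm moves only by the tool move_arm, never from a script. Its argument "motion" is a list of rows, each an object with "offset": the shift along the tool's x, y, z in mm, a list of three; "rot": the turn, a rotation vector about the tool's x, y, z in rad, a list of three; "claw": the finger opening in mm, from 0 to 85.4. A call has 1 to 12 rows; each row is the pose to reach, as a shift and turn from the pose measured when the call began, along the tool's axes at that moment; what a row does not reach only later rows make up. A row lasts 1/12 s, in which the tool goes at most 41.7 mm and 7.16 degrees, less where a joint would pass 70% of its speed; a pose out of reach is approached as far as the arm can. A call with a gripper value outside its range is refused whole. The fingers move at their own pace and stop on an object; the grip force is fixed at half the most. Time passes only in rows, so rows that repeat a pose let the fingers close. It gives the time, the measured TCP pose, the force and the opening at its end, in the units of the state.
- ctrl.observe(): the state, without advancing time (a new reading comes with each control period).
- ctrl.get_image(name): name is "scene" or "top"; returns a dict with "frame" (420x560x3 uint8, red, green, blue), "fx", "fy", "cx", "cy" (pixels), "R" (3x3) and "t" (3): a world point X has camera coordinates R X + t. Camera axes: x right, y down, z forward; pixel columns grow to the right and rows downward; lengths in mm; the calibration is good to about 2 mm. A picture is of the moment at which its call begins. There is no depth.
- ctrl.hand_in(): hands the job in, once; it reports no verdict.
Trained networks look in a picture, given as the dict that the camera call returned (one of the last four; its "shot" number tells which), for a name from the list of things; names that differ only in an ending like _2 or _b are one class to them, and where a whole thing is asked for, a point or a joint stands for the part that bears it (a point fixed in the world has none). Each returns a list of dicts, best first, with "conf" (0 to 1); they miss things now and then, are a little off and sometimes report something else, mostly with a low value. They report only what shows in the picture. A call takes as long as a camera call.
- ctrl.look_for(picture, label): "rect" ([left, top, right, bottom] in pixels, round what is visible of it).
The state is a dict: "time": time; "joint_pos": joint angles; "qvel": joint speeds; "joint_efforts": joint torques, N m; "ee_pos": TCP position; "tcp_rot": TCP orientation; "force": force on the tool from outside, world axes, zero at the start; "moment": the same for the moment, N m; "finger_gap": finger opening in mm.
Only numpy, scipy, OpenCV 4.12 (cv2) and the standard library are available. Lean on these libraries where they do the work, as an engineer would, in place of code of your own. Each camera call takes 0.05 s, during which the arm holds its last target.

TASK

Make up two laboratory kits from the stock on the mat: the sampling kit in the blue tray is the amber bottle with the white cap and the jar with the red lid; the balance-check kit in the yellow tray is the amber bottle with the blue cap and the steel weight. Set each thing down gently, upright on the floor of a tray pocket of its own, without dropping it. Leave the green-lidded jar, the dark grey cuvette box, the beaker and the flask standing where they are.

Things in the scene. Friction and masses are not known exactly. Their poses are not given: they have to be found in the camera images.
- bottle_white_center (a point): Amber reagent bottle with a WHITE cap. Its amber body is 44 mm in diameter and straight from the foot up to 60 mm, with a paper label band; a shoulder, then the cap, 32 mm in diameter; 85 mm tall in all, about 0.14 kg. The point lies on its axis, half-way up (42.5 mm above its foot); z runs up the axis. It starts upright on a 3 mm thick teal-green rubber mat that lies on the bench between the trays (270 x 320 mm).
- bottle_blue_center (a point): Amber reagent bottle with a BLUE cap. Its amber body is 44 mm in diameter and straight from the foot up to 60 mm, with a paper label band; a shoulder, then the cap, 32 mm in diameter; 85 mm tall in all, about 0.14 kg. The point lies on its axis, half-way up (42.5 mm above its foot); z runs up the axis. It starts upright on a 3 mm thick teal-green rubber mat that lies on the bench between the trays (270 x 320 mm).
- jar_red_center (a point): White plastic sample jar with a RED lid. Its white body is 54 mm in diameter and 45 mm high, the ribbed lid as wide and 15 mm high; 60 mm tall in all, about 0.09 kg. The point lies on its axis, half-way up (30 mm above its foot); z runs up the axis. It starts upright on a 3 mm thick teal-green rubber mat that lies on the bench between the trays (270 x 320 mm).
- jar_green_center (a point): White plastic sample jar with a GREEN lid, belongs to no kit: stays on the mat. Its white body is 54 mm in diameter and 45 mm high, the ribbed lid as wide and 15 mm high; 60 mm tall in all, about 0.09 kg. The point lies on its axis, half-way up (30 mm above its foot); z runs up the axis. It starts upright on a 3 mm thick teal-green rubber mat that lies on the bench between the trays (270 x 320 mm).
- weight_center (a point): Polished steel check weight: cylinder 38 mm in diameter, straight up to 50 mm, then a narrow neck and a knob 26 mm in diameter; 70 mm tall in all, 0.5 kg. The point lies on its axis, half-way up (35 mm above its foot); z runs up the axis. It starts upright on a 3 mm thick teal-green rubber mat that lies on the bench between the trays (270 x 320 mm).
- cuvette_box_center (a point): Small square cuvette box, grey with a nearly black lid, 48 x 48 mm, 44 mm tall, belongs to no kit: stays on the mat. The point is at its centre, 22 mm above its underside. It starts upright on a 3 mm thick teal-green rubber mat that lies on the bench between the trays (270 x 320 mm).
- blue_tray: Blue kit tray, 160 mm long (its x), 82 mm wide (its y), 24 mm high, fixed to the bench. One cross wall in the middle divides it into two open square pockets, each 74 x 74 mm inside; walls are 4 mm thick. The pockets' centres lie at x = -39 mm and x = +39 mm, y = 0; their floor is 4 mm above the bench. A white disc marks the middle of each floor. Origin: centre of the underside; z up. Each thing of a kit stands in a pocket of its own; it does not matter which of the two.
- yellow_tray: Yellow kit tray, 160 mm long (its x), 82 mm wide (its y), 24 mm high, fixed to the bench. One cross wall in the middle divides it into two open square pockets, each 74 x 74 mm inside; walls are 4 mm thick. The pockets' centres lie at x = -39 mm and x = +39 mm, y = 0; their floor is 4 mm above the bench. A white disc marks the middle of each floor. Origin: centre of the underside; z up. Each thing of a kit stands in a pocket of its own; it does not matter which of the two.
- beaker_center (a point): Glass beaker, 68 mm in diameter, 85 mm tall, standing on the bench beyond the mat; to be left alone. The point lies on its axis, 42.5 mm above the bench.
- flask_center (a point): Green glass conical flask, 74 mm in diameter at the foot, 34 mm at the rim, 101 mm tall, standing on the bench beyond the mat; to be left alone. The point lies on its axis, 50 mm above the bench.

How it is judged:
By the outcome, as a careful person would: the job done as asked, in the order asked, and still so for the second after the job is handed in, with the robot touching nothing.
It also fails if it takes over 104 s, if anything falls off the work surface, if the arm or the gripper's body presses on something with over 40 N, if the wrist force passes 120 N, or if a joint passes its speed limit or range.

## Working session

There is one attempt and no reset: what is moved stays moved. The work goes in short steps, Python scripts to look and compute and a tool call to move; the robot and the scene stay as the last step left them, time stands still between calls to the robot, and variables do not carry over. Pictures are saved under pics/ and viewed, and the job is handed in when it is done.

Besides the shell and the picture viewer there is one more tool, called after "Emit:" in YAML: its name, and indented under it one key for each argument. move_arm: Moves the arm, as the interface text tells. Its arguments: {"type":"object","properties":{"motion":{"type":"array","items":{"type":"object","properties":{"offset":{"type":"array","items":{"type":"number"}},"rot":{"type":"array","items":{"type":"number"}},"claw":{"type":"number"}}}}},"required":["motion"]}

```bash
ls; mkdir -p pics
python3 - <<'E'
from station import ctrl
import cv2,numpy as np
s=ctrl.observe(); print(s['time'],s['ee_pos'],s['tcp_rot'],s['finger_gap'],s['force'],ctrl.hold_point_z)
for n in ['scene','top']:
    p=ctrl.get_image(n); cv2.imwrite(f'pics/{n}0.png',p['frame'][:,:,::-1])
    print(n,p['fx'],p['fy'],p['cx'],p['cy'],np.round(p['R'],3).tolist(),np.round(p['t'],1), 'cam',np.round(-np.array(p['R']).T@np.array(p['t']),1))
    for l in ['bottle_white_center','bottle_blue_center','jar_red_center','jar_green_center','weight_center','cuvette_box_center','blue_tray','yellow_tray','beaker_center','flask_center']:
        print(l,[(np.round(d['rect']).tolist(),round(d['conf'],2)) for d in ctrl.look_for(p,l)[:3]])
print(ctrl.observe()['time'])
E
```

```text
pics
0.0 [ 279.91531276 -558.12260518  230.17902113] [[ 4.48247443e-01 -8.93909246e-01 -6.99627718e-04]
 [-8.93907351e-01 -4.48247942e-01  1.85198655e-03]
 [-1.96911459e-03 -2.04745876e-04 -9.99998040e-01]] 85.64988653214724 [-0.16763569 -0.83485808 -0.05556893] 18.700000000000003
scene 525.5613832695608 525.5613832695608 284.3775668309558 205.0083557065529 [[-0.87, 0.493, -0.006], [0.389, 0.678, -0.624], [-0.304, -0.545, -0.781]] [ 535.7 -198.9 1270.1] cam [928.9 563.1 871.6]
bottle_white_center [([369.0, 200.0, 394.0, 241.0], 0.78)]
bottle_blue_center [([263.0, 143.0, 283.0, 184.0], 0.74)]
jar_red_center [([335.0, 159.0, 366.0, 197.0], 0.62)]
jar_green_center [([308.0, 127.0, 334.0, 164.0], 0.79), ([336.0, 161.0, 366.0, 199.0], 0.41)]
weight_center [([314.0, 233.0, 334.0, 266.0], 0.66)]
cuvette_box_center [([285.0, 191.0, 311.0, 221.0], 0.81)]
blue_tray [([368.0, 253.0, 468.0, 335.0], 0.6)]
yellow_tray [([232.0, 98.0, 299.0, 133.0], 0.74), ([175.0, 176.0, 214.0, 224.0], 0.18)]
beaker_center [([173.0, 176.0, 213.0, 225.0], 0.7), ([336.0, 161.0, 366.0, 196.0], 0.47)]
flask_center [([218.0, 247.0, 261.0, 297.0], 0.91)]
top 405.84087449255594 405.84087449255594 280.79030346709345 217.96257057088633 [[-0.01, -1.0, 0.002], [-0.985, 0.009, -0.174], [0.174, -0.004, -0.985]] [ 12.5 614.  811. ] cam [463.3   9.8 905.6]
bottle_white_center [([220.0, 281.0, 244.0, 301.0], 0.91)]
bottle_blue_center [([333.0, 226.0, 357.0, 251.0], 0.97)]
jar_red_center [([278.0, 283.0, 302.0, 315.0], 0.94)]
jar_green_center [([328.0, 282.0, 357.0, 309.0], 0.87)]
weight_center [([222.0, 224.0, 246.0, 240.0], 0.8)]
cuvette_box_center [([271.0, 222.0, 307.0, 251.0], 0.81)]
blue_tray [([140.0, 244.0, 183.0, 324.0], 0.8)]
yellow_tray [([395.0, 232.0, 459.0, 311.0], 0.69), ([221.0, 219.0, 246.0, 239.0], 0.21)]
beaker_center [([318.0, 134.0, 354.0, 173.0], 0.65)]
flask_center []
1.1
```

View pics/scene0.png

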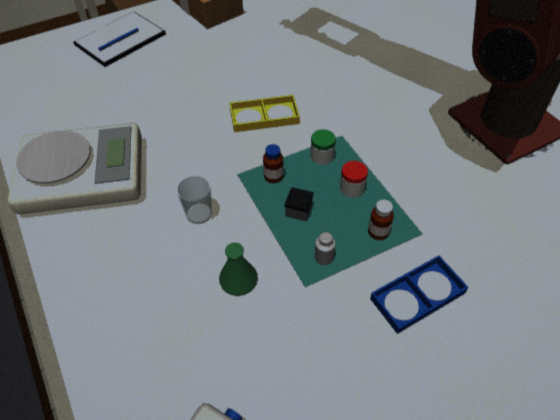

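View pics/top0.png

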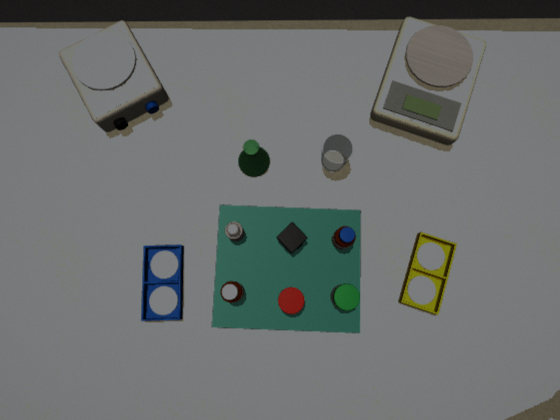

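The scene view has the mat in the middle with all six items, the yellow tray at about (265,113) and the blue tray at about (420,293). In the top view, white cap ≈ (231,291), red lid ≈ (291,300), blue cap ≈ (346,236), weight ≈ (234,231), blue tray discs ≈ (164,264)/(163,300), yellow discs ≈ (431,258)/(421,290). The networks agree with both pictures. Next I'll measure these more precisely by colour.

```bash
cat > h.py <<'E'
from station import ctrl
import cv2,numpy as np
def ray(p,uv):
    R=np.array(p['R']);t=np.array(p['t'])
    d=R.T@np.array([(uv[0]-p['cx'])/p['fx'],(uv[1]-p['cy'])/p['fy'],1]); return -R.T@t,d/np.linalg.norm(d)
def plane(p,uv,z):
    c,d=ray(p,uv); return c+d*(z-c[2])/d[2]
def tri(p1,u1,p2,u2):
    c1,d1=ray(p1,u1);c2,d2=ray(p2,u2)
    A=np.c_[d1,-d2]; s=np.linalg.lstsq(A,c2-c1,rcond=None)[0]
    a,b=c1+d1*s[0],c2+d2*s[1]; return (a+b)/2,np.linalg.norm(a-b)
def proj(p,X):
    q=np.array(p['R'])@np.array(X)+np.array(p['t']); return np.array([p['fx']*q[0]/q[2]+p['cx'],p['fy']*q[1]/q[2]+p['cy']])
def mask(p,col):
    h=cv2.cvtColor(p['frame'],cv2.COLOR_RGB2HSV); H,S,V=[h[:,:,i].astype(int) for i in range(3)]
    return {'red':((H<6)|(H>174))&(S>180)&(V>130),'green':(abs(H-60)<12)&(S>150)&(V>80),'blue':(abs(H-112)<10)&(S>150)&(V>80),
      'white':(S<60)&(V>130),'yellow':(abs(H-28)<8)&(S>150)&(V>80)}[col]
def blob(p,col,rect,pad=3):
    m=np.zeros(p['frame'].shape[:2],np.uint8); l,t,r,b=[int(round(v)) for v in rect]
    sl=(slice(t-pad,b+pad),slice(l-pad,r+pad)); m[sl]=mask(p,col)[sl]
    n,lab,st,ce=cv2.connectedComponentsWithStats(m)
    if n<2: return None
    i=1+np.argmax(st[1:,4]); return ce[i],st[i].tolist()
def save(p,name,rect=None,k=1):
    f=p['frame'][:,:,::-1]
    if rect: f=f[rect[1]:rect[3],rect[0]:rect[2]]
    cv2.imwrite('pics/'+name,cv2.resize(f,None,fx=k,fy=k,interpolation=cv2.INTER_CUBIC))
E
python3 - <<'E'
from h import *
a=ctrl.get_image('scene');b=ctrl.get_image('top')
save(a,'s1.png',(230,90,470,340),2.4); save(b,'t1.png',(135,190,465,335),2.4)
for n,c,ra,rb in [('redlid','red',(335,159,366,197),(278,283,302,315)),('greenlid','green',(308,127,334,164),(328,282,357,309)),
 ('bluecap','blue',(263,143,283,184),(333,226,357,251)),('whitecap','white',(369,198,394,215),(220,281,244,301)),('weight','white',(314,233,334,266),(222,224,246,240)),
 ('bd1','white',(385,290,420,320),(150,250,178,278)),('bd2','white',(418,272,452,300),(150,286,178,316)),
 ('yd1','white',(236,106,262,124),(418,245,446,272)),('yd2','white',(266,102,294,121),(408,277,436,304))]:
    A=blob(a,c,ra,0);B=blob(b,c,rb,0); print(n,A,B)
    if A and B: X,e=tri(a,A[0],b,B[0]); print('   ',np.round(X,1),round(e,1))
E
```

```text
redlid (array([354.27586207, 169.85266458]), [343, 162, 23, 17, 319]) None
greenlid (array([322.70289855, 137.66304348]), [312, 130, 22, 16, 276]) (array([345.90315789, 296.40210526]), [334, 284, 23, 25, 475])
    [ 448.6 -124.3   62.6] 0.6
bluecap (array([272.36036036, 149.44144144]), [266, 145, 14, 10, 111]) (array([346.92168675, 234.1686747 ]), [340, 227, 15, 15, 166])
    [ 573.  -126.9   86.7] 1.5
whitecap (array([384.18, 205.54]), [377, 200, 16, 12, 150]) None
weight (array([325.49056604, 237.45283019]), [321, 234, 10, 8, 53]) None
bd1 (array([401.2111399 , 304.36658031]), [385, 290, 33, 30, 772]) None
bd2 (array([434.37215909, 285.22017045]), [418, 272, 33, 28, 704]) None
yd1 (array([247.86330935, 115.73741007]), [236, 109, 25, 14, 278]) None
yd2 (array([279.34444444, 111.73333333]), [268, 105, 25, 14, 270]) None
```

View pics/t1.png

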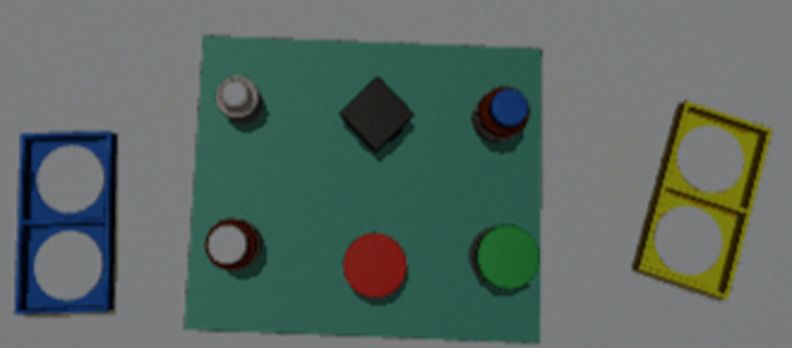

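View pics/s1.png

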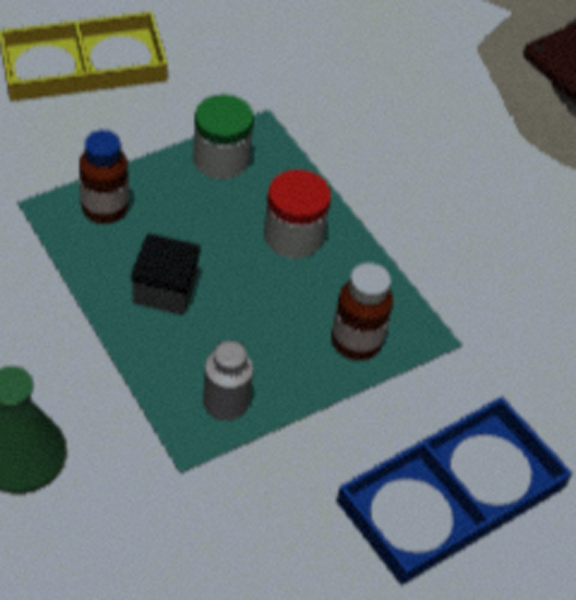

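The close-ups show every item upright and well separated. The top view is darker, so I'll adapt the thresholds.

```bash
cat >> h.py <<'E'
def mask(p,col,dark=False):
    h=cv2.cvtColor(p['frame'],cv2.COLOR_RGB2HSV); H,S,V=[h[:,:,i].astype(int) for i in range(3)]
    k=.55 if dark else 1
    return {'red':((H<6)|(H>174))&(S>170)&(V>130*k if not dark else V>100),'green':(abs(H-60)<12)&(S>150)&(V>80),'blue':(abs(H-112)<10)&(S>150)&(V>80),
      'white':(S<60)&(V>(105 if dark else 150)),'yellow':(abs(H-28)<8)&(S>150)&(V>80)}[col]
def blob(p,col,rect,pad=3,dark=False):
    m=np.zeros(p['frame'].shape[:2],np.uint8); l,t,r,b=[int(round(v)) for v in rect]
    sl=(slice(t-pad,b+pad),slice(l-pad,r+pad)); m[sl]=mask(p,col,dark)[sl]
    n,lab,st,ce=cv2.connectedComponentsWithStats(m)
    if n<2: return None
    i=1+np.argmax(st[1:,4]); return np.round(ce[i],1),st[i].tolist()
E
python3 - <<'E'
from h import *
a=ctrl.get_image('scene');b=ctrl.get_image('top')
for u,v in [(291,300),(231,291),(233,230),(164,264),(431,258),(421,290),(237,234)]: print(cv2.cvtColor(b['frame'],cv2.COLOR_RGB2HSV)[v,u],end=' ')
print()
for n,c,ra,rb in [('redlid','red',(335,159,366,197),(275,283,308,315)),('greenlid','green',(308,127,334,164),(328,282,360,312)),
 ('bluecap','blue',(263,143,283,184),(333,226,357,251)),('whitecap','white',(369,198,394,215),(220,281,244,301)),('weight','white',(319,230,332,242),(225,221,241,237)),
 ('bd1','white',(384,288,420,322),(148,248,180,280)),('bd2','white',(416,270,453,302),(148,284,179,316)),
 ('yd1','white',(234,106,262,124),(415,242,447,274)),('yd2','white',(264,102,294,121),(405,275,437,306))]:
    A=blob(a,c,ra,0);B=blob(b,c,rb,0,True); print(n,A,B)
    if A and B: X,e=tri(a,A[0],b,B[0]); print('   ',np.round(X,1),round(e,1), 'topplane z given', np.round(plane(b,B[0],4 if 'd' == n[1] else 88 if 'cap' in n else 73 if n=='weight' else 63)[:2],1))
E
```

```text
[  2 213 122] [105   8 126] [100   6 125] [105   4 126] [105   8 125] [110   6 125] [15 34 60] 
redlid (array([354.3, 169.8]), [343, 162, 23, 17, 320]) (array([290.7, 300. ]), [278, 288, 26, 25, 513])
    [442.3 -11.5  61.9] 1.1 topplane z given [442.7 -11.8]
greenlid (array([322.7, 137.7]), [312, 130, 22, 16, 274]) (array([346.7, 296.6]), [334, 284, 26, 26, 516])
    [ 447.9 -126.    60.8] 1.3 topplane z given [ 448.4 -126.1]
bluecap (array([272.3, 149.4]), [266, 145, 14, 10, 111]) (array([346.9, 234.2]), [340, 227, 15, 15, 167])
    [ 573.  -126.9   86.8] 1.3 topplane z given [ 573.3 -127.2]
whitecap (array([384.1, 205.7]), [377, 201, 15, 11, 133]) (array([229.1, 291.5]), [222, 285, 15, 14, 172])
    [460.6 111.2  87. ] 1.2 topplane z given [461.  110.7]
weight None (array([232. , 228.5]), [228, 224, 9, 10, 76])
bd1 (array([401.2, 304.3]), [385, 290, 33, 29, 733]) (array([163.9, 264.2]), [150, 251, 28, 27, 596])
    [521.2 266.4   3.6] 1.0 topplane z given [521.6 265.9]
bd2 (array([434.6, 285. ]), [418, 272, 33, 28, 670]) (array([162.9, 300.1]), [149, 286, 28, 29, 628])
    [443.1 265.3   4.9] 1.8 topplane z given [443.8 264.9]
yd1 (array([247.7, 115.6]), [236, 109, 25, 14, 256]) (array([430.5, 255.9]), [417, 243, 28, 27, 591])
    [ 534.3 -323.    10.8] 1.3 topplane z given [ 534.3 -325.1]
yd2 (array([279.3, 111.5]), [268, 105, 25, 14, 253]) (array([421.2, 289.6]), [408, 276, 28, 28, 614])
    [ 461.2 -296.9   11.7] 0.9 topplane z given [ 460.9 -299.3]
```

Run:
```python
from h import *
a=ctrl.get_image('scene');b=ctrl.get_image('top')
save(a,'w_s.png',(305,225,345,275),10);save(b,'w_t.png',(215,212,255,252),10)
ia=cv2.imread('pics/w_s.png');ib=cv2.imread('pics/w_t.png');ib=cv2.resize(ib,(500,500)); cv2.imwrite('pics/w.png',np.hstack([ia,ib*1]))
for ua in [(325.6,237.5),(325.2,238)]:
  for ub in [(232,228.5),(233,229.5)]:
    X,e=tri(a,ua,b,ub);print(np.round(X,1),round(e,1),np.round(plane(b,ub,73)[:2],1),np.round(plane(a,ua,73)[:2],1))
# yellow tray corners by minAreaRect of yellow mask
for p in (a,b):
    m=np.zeros((420,560),np.uint8); r=(225,92,305,138) if p is a else (392,225,465,320)
    m[r[1]:r[3],r[0]:r[2]]=mask(p,'yellow')[r[1]:r[3],r[0]:r[2]]
    pts=np.argwhere(m)[:,::-1].astype(np.float32); h=cv2.convexHull(pts); print(cv2.approxPolyDP(h,3,True)[:,0].tolist())
# predicted rim corners of the yellow tray with z=24 from the disc centres
A=np.array([534.3,-325.1]);B=np.array([460.9,-299.3]);c=(A+B)/2;ex=(A-B)/np.linalg.norm(A-B);ey=np.array([-ex[1],ex[0]])
for sx in(-80,80):
  for sy in(-41,41):
    q=c+ex*sx+ey*sy; print([np.round(proj(p,[*q,24]),1).tolist() for p in(a,b)])
print(ctrl.observe()['time'])
```

```text
[589.6 108.8  70.2] 0.9 [589.5 108.2] [590.4 110.7]
[588.  107.   66.8] 0.7 [587.4 106.1] [590.4 110.7]
[590.  108.8  68.7] 0.4 [589.5 108.2] [591.7 111.3]
[588.5 107.   65.4] 0.1 [587.4 106.1] [591.7 111.3]
[[298.0, 122.0], [235.0, 130.0], [230.0, 103.0], [292.0, 96.0]]
[[455.0, 244.0], [438.0, 312.0], [402.0, 302.0], [420.0, 233.0]]
[[292.5, 94.3], [438.0, 314.6]]
[[298.9, 116.2], [400.7, 301.8]]
[[228.3, 102.1], [456.9, 243.4]]
[[232.2, 124.7], [420.7, 231.4]]
1.4
```

View pics/w.png

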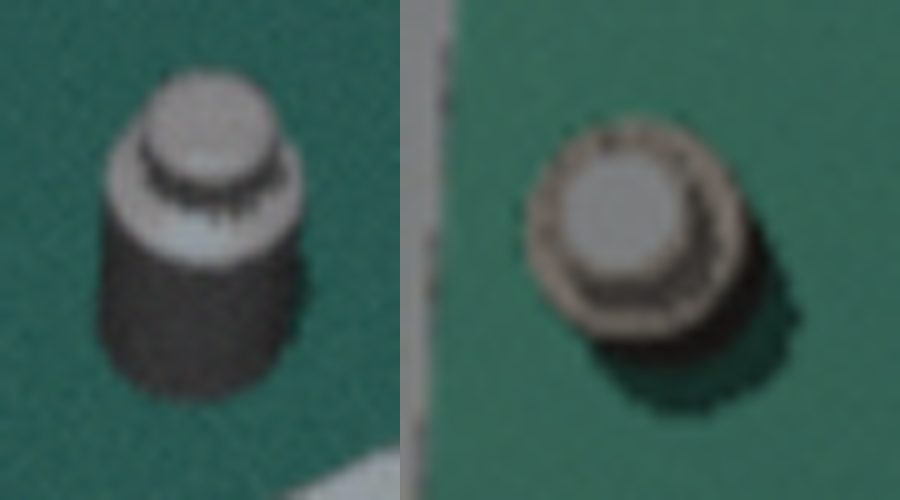

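Weight knob: scene (325.5,237) and top (232.3,228.5), which puts it at about (589,108) with its top near z 71. That fits the expected 73. The cap and lid heights (87, 62) and the disc spacings (78) also check out. Next, a helper that turns world targets into tool-frame offsets.

```bash
cat > go.py <<'E'
import sys
from h import *
from scipy.spatial.transform import Rotation as Ro
# args: x y z yaw  (TCP target, yaw of tool x)
s=ctrl.observe(); R=np.array(s['tcp_rot']); p=np.array(s['ee_pos'])
print('t',round(s['time'],2),'p',np.round(p,1),'yaw',round(np.degrees(np.arctan2(R[1,0],R[0,0])),2),'gap',round(s['finger_gap'],1),'F',np.round(s['force'],1),'q',np.round(s['joint_pos'],0))
v=[float(a) for a in sys.argv[1:]]
for i in range(0,len(v),4):
    x,y,z,w=v[i:i+4]; w=np.radians(w)
    T=np.array([[np.cos(w),np.sin(w),0],[np.sin(w),-np.cos(w),0],[0,0,-1]])
    print('offset',np.round(R.T@(np.array([x,y,z])-p),1),'rot',np.round(Ro.from_matrix(R.T@T).as_rotvec(),3))
E
python3 go.py 461 111 150 -90
```

```text
t 1.4 p [ 280.1 -558.7  231.3] yaw -63.37 gap 85.6 F [-0.3 -0.6  0.2] q [-71.  13.  87.   0.  80.  -7.]
offset [-517.6 -461.9   81.3] rot [-0.    -0.     0.465]
```

Emit:
move_arm:
  motion:
    - {"offset": [-10, -9, 1], "rot": [0, 0, 0], "claw": 85}
    - {"offset": [-30, -27, 5], "rot": [0, 0, 0.08], "claw": 85}
    - {"offset": [-58, -52, 10], "rot": [0, 0, 0.16], "claw": 85}
    - {"offset": [-88, -78, 16], "rot": [0, 0, 0.24], "claw": 85}
    - {"offset": [-118, -104, 22], "rot": [0, 0, 0.32], "claw": 85}
    - {"offset": [-148, -131, 28], "rot": [0, 0, 0.4], "claw": 85}
    - {"offset": [-178, -158, 34], "rot": [0, 0, 0.465], "claw": 85}
    - {"offset": [-208, -185, 40], "rot": [0, 0, 0.465], "claw": 85}
    - {"offset": [-238, -212, 45], "rot": [0, 0, 0.465], "claw": 85}
    - {"offset": [-268, -239, 50], "rot": [0, 0, 0.465], "claw": 85}
    - {"offset": [-298, -266, 55], "rot": [0, 0, 0.465], "claw": 85}
    - {"offset": [-325, -290, 60], "rot": [0, 0, 0.465], "claw": 85}

```text
time: 2.4
ee_pos: [393.9, -136.1, 171.4]
tcp_rot: [[-0.0, -1.0, 0.001], [-1.0, 0.0, -0.0], [0.0, -0.001, -1.0]]
force: [1.3, 0.6, 0.5]
finger_gap: 85.3
```

```bash
python3 go.py 461 111 130 -90
```

```text
t 2.4 p [ 393.9 -136.1  171.4] yaw -90.01 gap 85.3 F [1.3 0.6 0.5] q [-30. -14. 121.   0.  74.  60.]
offset [-247.1  -67.    41.4] rot [-0.001 -0.    -0.   ]
```

Emit:
move_arm:
  motion:
    - {"offset": [-25, -7, 4], "rot": [0, 0, 0], "claw": 85}
    - {"offset": [-60, -16, 10], "rot": [0, 0, 0], "claw": 85}
    - {"offset": [-95, -26, 16], "rot": [0, 0, 0], "claw": 85}
    - {"offset": [-130, -35, 22], "rot": [0, 0, 0], "claw": 85}
    - {"offset": [-165, -45, 28], "rot": [0, 0, 0], "claw": 85}
    - {"offset": [-200, -54, 33], "rot": [0, 0, 0], "claw": 85}
    - {"offset": [-230, -62, 38], "rot": [0, 0, 0], "claw": 85}
    - {"offset": [-247, -67, 41], "rot": [0, 0, 0], "claw": 85}
    - {"offset": [-247, -67, 41], "rot": [0, 0, 0], "claw": 85}
    - {"offset": [-247, -67, 41], "rot": [0, 0, 0], "claw": 85}

```text
time: 3.23
ee_pos: [460.8, 111.6, 130.2]
tcp_rot: [[0.002, -1.0, 0.0], [-1.0, -0.002, -0.001], [0.001, -0.0, -1.0]]
force: [-0.9, -0.5, -0.2]
finger_gap: 85.4
```

```bash
python3 go.py 461 111 29.5 -90
python3 - <<'E'
from h import *
save(ctrl.get_image('scene'),'s2.png',(260,60,500,300),2.4);save(ctrl.get_image('top'),'t2.png',(135,190,465,335),2.4)
E
```

```text
t 3.23 p [460.8 111.6 130.2] yaw -89.87 gap 85.4 F [-0.9 -0.5 -0.2] q [  4.  -3. 115.  -0.  67.  94.]
offset [  0.5  -0.2 100.7] rot [-0.    -0.001  0.002]
```

View pics/s2.png

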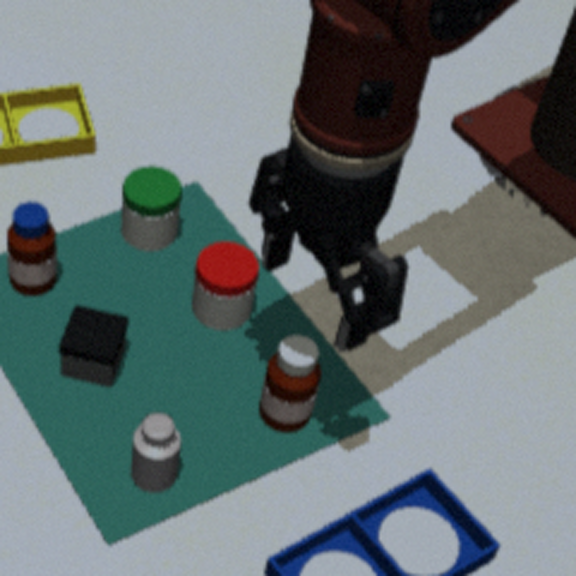

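Run:
```python
from h import *
p=ctrl.get_image('scene')
for X in [(461,111,143),(461,111,88),(461,154,143),(461,68,143)]: print(X,(proj(p,X)-[260,60])*2.4)
```

```text
(461, 111, 143) [306.86424426 303.69112882]
(461, 111, 88) [296.63908301 348.85234436]
(461, 154, 143) [341.73199863 341.91549441]
(461, 68, 143) [273.66272958 267.29340666]
```

View pics/t2.png

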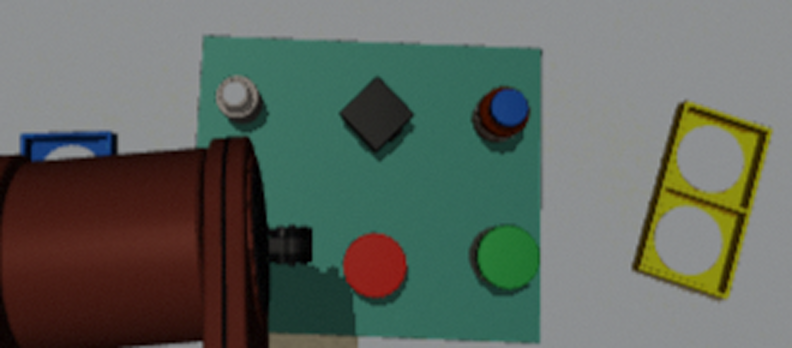

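The fingertips project to (342,342)/(274,267), as seen, so the gripper stands straight over the bottle. Descend.

Emit:
move_arm:
  motion:
    - {"offset": [0.5, 0, 12], "rot": [0, 0, 0], "claw": 85}
    - {"offset": [0.5, 0, 30], "rot": [0, 0, 0], "claw": 85}
    - {"offset": [0.5, 0, 48], "rot": [0, 0, 0], "claw": 85}
    - {"offset": [0.5, 0, 66], "rot": [0, 0, 0], "claw": 85}
    - {"offset": [0.5, 0, 82], "rot": [0, 0, 0], "claw": 85}
    - {"offset": [0.5, 0, 94], "rot": [0, 0, 0], "claw": 85}
    - {"offset": [0.5, 0, 100], "rot": [0, 0, 0], "claw": 85}
    - {"offset": [0.5, 0, 100], "rot": [0, 0, 0], "claw": 85}
    - {"offset": [0.5, 0, 100], "rot": [0, 0, 0], "claw": 60}
    - {"offset": [0.5, 0, 100], "rot": [0, 0, 0], "claw": 50}
    - {"offset": [0.5, 0, 100], "rot": [0, 0, 0], "claw": 50}

```text
time: 4.3
ee_pos: [462.1, 109.3, 31.7]
tcp_rot: [[-0.001, -1.0, 0.003], [-1.0, 0.001, -0.0], [0.0, -0.003, -1.0]]
force: [0.4, 0.4, 0.1]
finger_gap: 51.1
```

```bash
python3 go.py 461 111 29.5 -90
python3 - <<'E'
from h import *
save(ctrl.get_image('scene'),'s3.png',(300,120,440,260),4)
E
```

```text
t 4.3 p [462.1 109.3  31.7] yaw -90.08 gap 51.1 F [0.4 0.4 0.1] q [  4.   6. 118.  -0.  55.  94.]
offset [-1.7  1.1  2.2] rot [-0.003 -0.    -0.001]
```

View pics/s3.png

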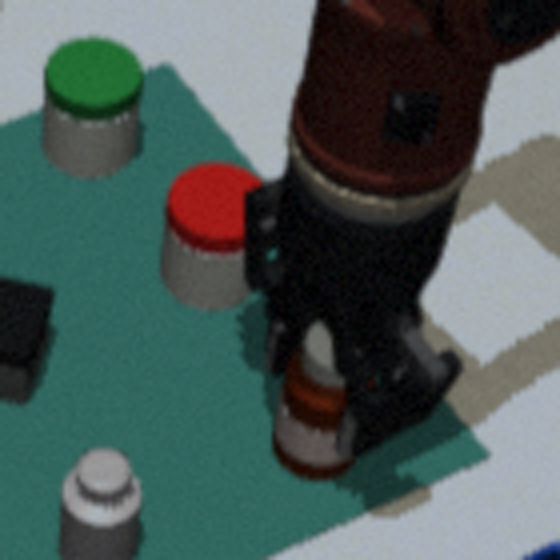

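The bottle stands between the pads. Close on it.

Emit:
move_arm:
  motion:
    - {"offset": [0, 0, 0], "rot": [0, 0, 0], "claw": 35}
    - {"offset": [0, 0, 0], "rot": [0, 0, 0], "claw": 30}
    - {"offset": [0, 0, 0], "rot": [0, 0, 0], "claw": 30}
    - {"offset": [0, 0, 0], "rot": [0, 0, 0], "claw": 30}
    - {"offset": [0, 0, 0], "rot": [0, 0, 0], "claw": 30}
    - {"offset": [0, 0, 0], "rot": [0, 0, 0], "claw": 30}

```text
time: 4.85
ee_pos: [462.7, 109.5, 32.3]
tcp_rot: [[-0.001, -1.0, 0.004], [-1.0, 0.001, -0.0], [0.0, -0.004, -1.0]]
force: [-0.6, -0.4, 5.4]
finger_gap: 42.3
```

```bash
python3 go.py 461 111 100 -90
```

```text
t 4.85 p [462.7 109.5  32.3] yaw -90.07 gap 42.3 F [-0.6 -0.4  5.4] q [  4.   6. 118.  -0.  55.  94.]
offset [ -1.5   1.4 -67.7] rot [-0.004 -0.    -0.001]
```

Emit:
move_arm:
  motion:
    - {"offset": [0, 0, -4], "rot": [0, 0, 0], "claw": 30}
    - {"offset": [0, 0, -12], "rot": [0, 0, 0], "claw": 30}
    - {"offset": [0, 0, -24], "rot": [0, 0, 0], "claw": 30}
    - {"offset": [0, 0, -38], "rot": [0, 0, 0], "claw": 30}
    - {"offset": [0, 0, -52], "rot": [0, 0, 0], "claw": 30}
    - {"offset": [0, 0, -64], "rot": [0, 0, 0], "claw": 30}
    - {"offset": [0, 0, -70], "rot": [0, 0, 0], "claw": 30}
    - {"offset": [0, 0, -70], "rot": [0, 0, 0], "claw": 30}

```text
time: 5.52
ee_pos: [463.4, 109.6, 104.0]
tcp_rot: [[-0.001, -1.0, 0.007], [-1.0, 0.001, -0.0], [0.0, -0.007, -1.0]]
force: [0.1, -0.0, -2.4]
finger_gap: 42.3
```

```bash
python3 go.py 521.5 266 102 -90
python3 - <<'E'
from h import *
save(ctrl.get_image('scene'),'s4.png',(300,120,440,260),4)
E
```

```text
t 5.52 p [463.4 109.6 104. ] yaw -90.06 gap 42.3 F [ 0.1 -0.  -2.4] q [  4.  -0. 116.  -0.  64.  94.]
offset [-156.4  -57.9    2.4] rot [-0.007 -0.    -0.001]
```

View pics/s4.png

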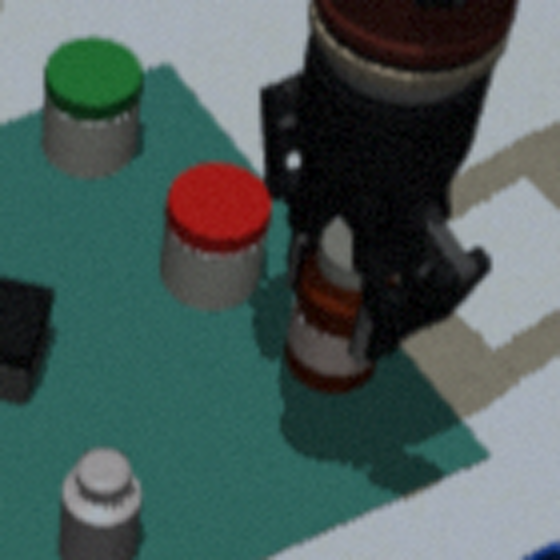

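Emit:
move_arm:
  motion:
    - {"offset": [-8, -3, 0], "rot": [0, 0, 0], "claw": 30}
    - {"offset": [-24, -9, 0], "rot": [-0.004, 0, 0], "claw": 30}
    - {"offset": [-46, -17, 0], "rot": [-0.007, 0, 0], "claw": 30}
    - {"offset": [-70, -26, 0], "rot": [-0.007, 0, 0], "claw": 30}
    - {"offset": [-94, -35, 0], "rot": [-0.007, 0, 0], "claw": 30}
    - {"offset": [-118, -44, 0], "rot": [-0.007, 0, 0], "claw": 30}
    - {"offset": [-138, -51, 0], "rot": [-0.007, 0, 0], "claw": 30}
    - {"offset": [-151, -56, 0], "rot": [-0.007, 0, 0], "claw": 30}
    - {"offset": [-156.5, -58, 0], "rot": [-0.007, 0, 0], "claw": 30}
    - {"offset": [-156.5, -58, 0], "rot": [-0.007, 0, 0], "claw": 30}
    - {"offset": [-156.5, -58, 0], "rot": [-0.007, 0, 0], "claw": 30}

```text
time: 6.48
ee_pos: [520.0, 265.7, 102.1]
tcp_rot: [[-0.001, -1.0, -0.003], [-1.0, 0.001, -0.001], [0.001, 0.003, -1.0]]
force: [-0.7, -0.6, -1.7]
finger_gap: 42.5
```

```bash
python3 go.py 521.5 266 45 -90
python3 - <<'E'
from h import *
save(ctrl.get_image('scene'),'s5.png',(350,150,500,340),3);
E
```

```text
t 6.48 p [520.  265.7 102.1] yaw -90.03 gap 42.5 F [-0.7 -0.6 -1.7] q [ 19.  14. 100.  -0.  66. 109.]
offset [-0.3 -1.6 57.1] rot [ 0.003 -0.001 -0.001]
```

View pics/s5.png

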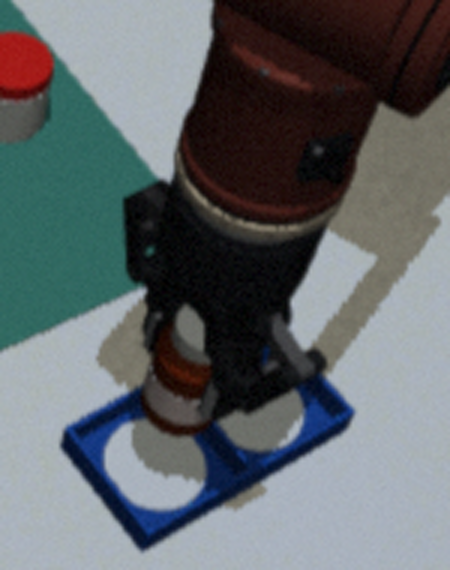

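Emit:
move_arm:
  motion:
    - {"offset": [0, -1, 6], "rot": [0, 0, 0], "claw": 30}
    - {"offset": [0, -1.5, 16], "rot": [0, 0, 0], "claw": 30}
    - {"offset": [0, -1.5, 28], "rot": [0.003, 0, 0], "claw": 30}
    - {"offset": [0, -1.5, 40], "rot": [0.003, 0, 0], "claw": 30}
    - {"offset": [0, -1.5, 50], "rot": [0.003, 0, 0], "claw": 30}
    - {"offset": [0, -1.5, 57], "rot": [0.003, 0, 0], "claw": 30}
    - {"offset": [0, -1.5, 62], "rot": [0.003, 0, 0], "claw": 30}
    - {"offset": [0, -1.5, 64], "rot": [0.003, 0, 0], "claw": 30}
    - {"offset": [0, -1.5, 64], "rot": [0.003, 0, 0], "claw": 30}

```text
time: 7.28
ee_pos: [521.1, 265.1, 37.7]
tcp_rot: [[-0.001, -1.0, -0.001], [-1.0, 0.001, -0.002], [0.002, 0.001, -1.0]]
force: [-0.6, -0.4, -2.2]
finger_gap: 42.2
```

```bash
python3 go.py 521.5 266 33 -90
python3 - <<'E'
from h import *
save(ctrl.get_image('scene'),'s6.png',(350,190,500,340),4);
E
```

```text
t 7.28 p [521.1 265.1  37.7] yaw -90.07 gap 42.2 F [-0.6 -0.4 -2.2] q [ 19.  20. 102.  -0.  59. 109.]
offset [-0.9 -0.4  4.7] rot [ 0.001 -0.002 -0.001]
```

View pics/s6.png

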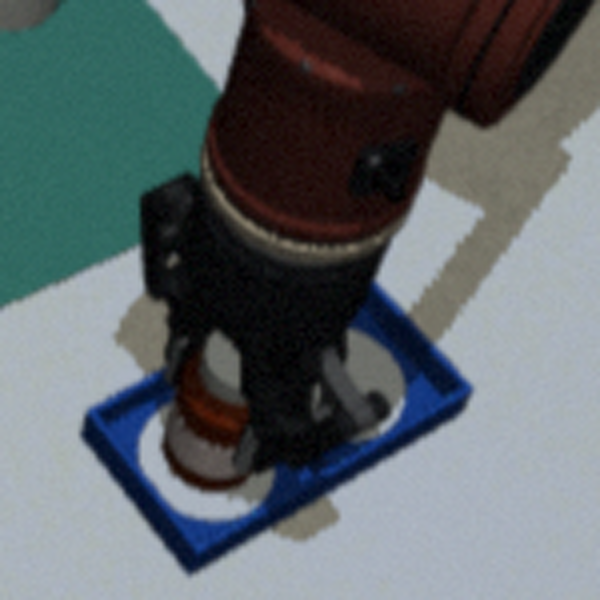

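Emit:
move_arm:
  motion:
    - {"offset": [-0.5, 0, 1], "rot": [0, 0, 0], "claw": 30}
    - {"offset": [-0.5, 0, 2], "rot": [0, 0, 0], "claw": 30}
    - {"offset": [-0.5, 0, 3], "rot": [0, 0, 0], "claw": 30}
    - {"offset": [-0.5, 0, 3.5], "rot": [0, 0, 0], "claw": 30}
    - {"offset": [-0.5, 0, 4], "rot": [0, 0, 0], "claw": 30}
    - {"offset": [-0.5, 0, 4], "rot": [0, 0, 0], "claw": 30}

```text
time: 7.83
ee_pos: [521.5, 265.8, 34.3]
tcp_rot: [[-0.001, -1.0, 0.0], [-1.0, 0.001, -0.001], [0.001, -0.0, -1.0]]
force: [0.3, 0.4, -1.5]
finger_gap: 42.3
```

Emit:
move_arm:
  motion:
    - {"offset": [0, 0, 0.5], "rot": [0, 0, 0], "claw": 30}
    - {"offset": [0, 0, 1], "rot": [0, 0, 0], "claw": 30}
    - {"offset": [0, 0, 1], "rot": [0, 0, 0], "claw": 30}

```text
time: 8.08
ee_pos: [521.6, 265.8, 33.4]
tcp_rot: [[-0.001, -1.0, 0.0], [-1.0, 0.001, -0.001], [0.001, -0.0, -1.0]]
force: [-0.1, -0.3, 0.3]
finger_gap: 42.2
```

Emit:
move_arm:
  motion:
    - {"offset": [0, 0, 0.4], "rot": [0, 0, 0], "claw": 30}
    - {"offset": [0, 0, 0.6], "rot": [0, 0, 0], "claw": 30}
    - {"offset": [0, 0, 0.6], "rot": [0, 0, 0], "claw": 30}

```text
time: 8.33
ee_pos: [521.6, 265.9, 33.4]
tcp_rot: [[-0.001, -1.0, 0.0], [-1.0, 0.001, -0.001], [0.001, -0.0, -1.0]]
force: [-3.2, -1.8, 4.6]
finger_gap: 42.0
```

Contact: the force went from -1.5 to +4.6 N. Open slowly to 64 (the tips sit above the rim), then rise.

Emit:
move_arm:
  motion:
    - {"offset": [0, 0, 0], "rot": [0, 0, 0], "claw": 46}
    - {"offset": [0, 0, 0], "rot": [0, 0, 0], "claw": 52}
    - {"offset": [0, 0, 0], "rot": [0, 0, 0], "claw": 60}
    - {"offset": [0, 0, 0], "rot": [0, 0, 0], "claw": 68}
    - {"offset": [0, 0, 0], "rot": [0, 0, 0], "claw": 68}
    - {"offset": [0, 0, -6], "rot": [0, 0, 0], "claw": 68}
    - {"offset": [0, 0, -20], "rot": [0, 0, 0], "claw": 68}
    - {"offset": [0, 0, -40], "rot": [0, 0, 0], "claw": 75}
    - {"offset": [0, 0, -65], "rot": [0, 0, 0], "claw": 85}
    - {"offset": [0, 0, -90], "rot": [0, 0, 0], "claw": 85}
    - {"offset": [0, 0, -105], "rot": [0, 0, 0], "claw": 85}
    - {"offset": [0, 0, -105], "rot": [0, 0, 0], "claw": 85}

```text
time: 9.33
ee_pos: [524.5, 267.0, 143.5]
tcp_rot: [[-0.001, -1.0, 0.008], [-1.0, 0.001, 0.001], [-0.001, -0.008, -1.0]]
force: [0.4, 0.4, 0.4]
finger_gap: 85.3
```

```bash
python3 go.py 442.5 -11.5 130 -90
python3 - <<'E'
from h import *
save(ctrl.get_image('scene'),'s7.png',(330,150,500,340),3);
E
```

```text
t 9.33 p [524.5 267.  143.5] yaw -90.05 gap 85.3 F [0.4 0.4 0.4] q [ 19.  12.  98.  -0.  70. 109.]
offset [278.6  81.8  12.5] rot [-0.008  0.001 -0.001]
```

View pics/s7.png

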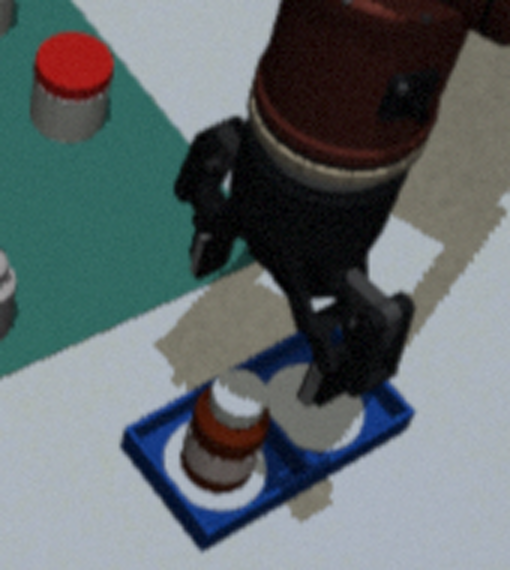

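The bottle stands upright and centred on the disc. Now the red jar.

Emit:
move_arm:
  motion:
    - {"offset": [20, 6, 0], "rot": [0, 0, 0], "claw": 85}
    - {"offset": [50, 15, 2], "rot": [-0.008, 0, 0], "claw": 85}
    - {"offset": [85, 25, 4], "rot": [-0.008, 0, 0], "claw": 85}
    - {"offset": [120, 35, 6], "rot": [-0.008, 0, 0], "claw": 85}
    - {"offset": [155, 46, 8], "rot": [-0.008, 0, 0], "claw": 85}
    - {"offset": [190, 56, 10], "rot": [-0.008, 0, 0], "claw": 85}
    - {"offset": [225, 66, 11], "rot": [-0.008, 0, 0], "claw": 85}
    - {"offset": [255, 75, 12], "rot": [-0.008, 0, 0], "claw": 85}
    - {"offset": [273, 80, 12.5], "rot": [-0.008, 0, 0], "claw": 85}
    - {"offset": [278.5, 82, 12.5], "rot": [-0.008, 0, 0], "claw": 85}
    - {"offset": [278.5, 82, 12.5], "rot": [-0.008, 0, 0], "claw": 85}
    - {"offset": [278.5, 82, 12.5], "rot": [-0.008, 0, 0], "claw": 85}

```text
time: 10.38
ee_pos: [440.7, -11.4, 127.3]
tcp_rot: [[-0.002, -1.0, -0.004], [-1.0, 0.002, 0.001], [-0.001, 0.004, -1.0]]
force: [0.5, 0.7, 0.5]
finger_gap: 85.1
```

```bash
python3 go.py 442.5 -11.5 28 -90
python3 - <<'E'
from h import *
p=ctrl.get_image('scene')
save(p,'s8.png',(290,60,460,230),3)
for X in [(442.5,31.5,143),(442.5,-54.5,143)]: print((proj(p,X)-[290,60])*3)
E
```

```text
t 10.38 p [440.7 -11.4 127.3] yaw -90.12 gap 85.1 F [0.5 0.7 0.5] q [-12.  -7. 120.   0.  68.  78.]
offset [ 0.2 -2.2 99.3] rot [ 0.004  0.001 -0.002]
[242.26212396 286.67092608]
[167.24631399 206.06616256]
```

View pics/s8.png

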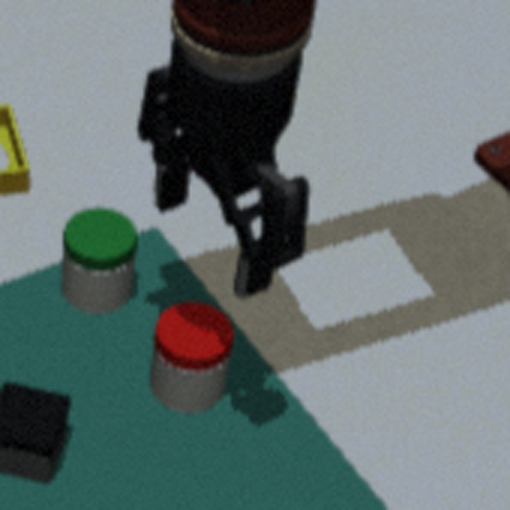

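Emit:
move_arm:
  motion:
    - {"offset": [0, -1, 12], "rot": [0, 0, 0], "claw": 85}
    - {"offset": [0, -2, 30], "rot": [0.004, 0, 0], "claw": 85}
    - {"offset": [0, -2, 48], "rot": [0.004, 0, 0], "claw": 85}
    - {"offset": [0, -2, 66], "rot": [0.004, 0, 0], "claw": 85}
    - {"offset": [0, -2, 82], "rot": [0.004, 0, 0], "claw": 85}
    - {"offset": [0, -2, 94], "rot": [0.004, 0, 0], "claw": 85}
    - {"offset": [0, -2, 99], "rot": [0.004, 0, 0], "claw": 85}
    - {"offset": [0, -2, 99], "rot": [0.004, 0, 0], "claw": 85}
    - {"offset": [0, -2, 99], "rot": [0.004, 0, 0], "claw": 68}
    - {"offset": [0, -2, 99], "rot": [0.004, 0, 0], "claw": 60}
    - {"offset": [0, -2, 99], "rot": [0.004, 0, 0], "claw": 60}

```text
time: 11.35
ee_pos: [443.6, -10.9, 29.5]
tcp_rot: [[-0.0, -1.0, 0.002], [-1.0, 0.0, 0.001], [-0.001, -0.002, -1.0]]
force: [-0.3, 0.1, 0.1]
finger_gap: 59.8
```

```bash
python3 go.py 442.5 -11.5 28 -90
python3 - <<'E'
from h import *
p=ctrl.get_image('scene')
save(p,'s9.png',(290,80,430,220),4)
E
```

```text
t 11.35 p [443.6 -10.9  29.5] yaw -90.03 gap 59.8 F [-0.3  0.1  0.1] q [-12.   3. 123.   0.  55.  78.]
offset [0.6 1.1 1.5] rot [-0.002  0.001 -0.   ]
```

View pics/s9.png

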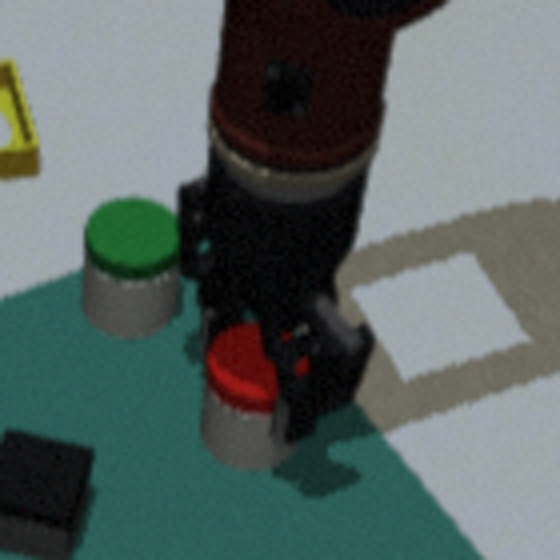

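The jar is between the fingers. Close, then lift.

Emit:
move_arm:
  motion:
    - {"offset": [0, 0.5, 0], "rot": [0, 0, 0], "claw": 50}
    - {"offset": [0, 0.5, 0], "rot": [0, 0, 0], "claw": 40}
    - {"offset": [0, 0.5, 0], "rot": [0, 0, 0], "claw": 40}
    - {"offset": [0, 0.5, 0], "rot": [0, 0, 0], "claw": 40}
    - {"offset": [0, 0.5, 0], "rot": [0, 0, 0], "claw": 40}
    - {"offset": [0, 0.5, 0], "rot": [0, 0, 0], "claw": 40}

```text
time: 11.9
ee_pos: [443.7, -11.1, 30.1]
tcp_rot: [[-0.001, -1.0, 0.003], [-1.0, 0.001, 0.001], [-0.001, -0.003, -1.0]]
force: [-0.2, 0.7, 6.5]
finger_gap: 52.4
```

```bash
python3 go.py 442.5 -11.5 100 -90
```

```text
t 11.9 p [443.7 -11.1  30.1] yaw -90.04 gap 52.4 F [-0.2  0.7  6.5] q [-12.   3. 123.   0.  55.  78.]
offset [  0.4   0.9 -69.9] rot [-0.003  0.001 -0.001]
```

Emit:
move_arm:
  motion:
    - {"offset": [0, 0, -4], "rot": [0, 0, 0], "claw": 40}
    - {"offset": [0, 0, -12], "rot": [0, 0, 0], "claw": 40}
    - {"offset": [0, 0, -24], "rot": [0, 0, 0], "claw": 40}
    - {"offset": [0, 0, -38], "rot": [0, 0, 0], "claw": 40}
    - {"offset": [0, 0, -52], "rot": [0, 0, 0], "claw": 40}
    - {"offset": [0, 0, -64], "rot": [0, 0, 0], "claw": 40}
    - {"offset": [0, 0, -70], "rot": [0, 0, 0], "claw": 40}
    - {"offset": [0, 0, -70], "rot": [0, 0, 0], "claw": 40}

```text
time: 12.57
ee_pos: [444.5, -11.4, 101.8]
tcp_rot: [[-0.001, -1.0, 0.006], [-1.0, 0.001, -0.0], [0.0, -0.006, -1.0]]
force: [0.1, 0.2, -0.9]
finger_gap: 52.7
```

```bash
python3 go.py 443.5 265 98 -90
python3 - <<'E'
from h import *
save(ctrl.get_image('scene'),'s10.png',(290,80,430,220),4)
E
```

```text
t 12.57 p [444.5 -11.4 101.8] yaw -90.05 gap 52.7 F [ 0.1  0.2 -0.9] q [-12.  -5. 121.   0.  64.  78.]
offset [-276.4    1.2    3.8] rot [-0.006 -0.    -0.001]
```

View pics/s10.png

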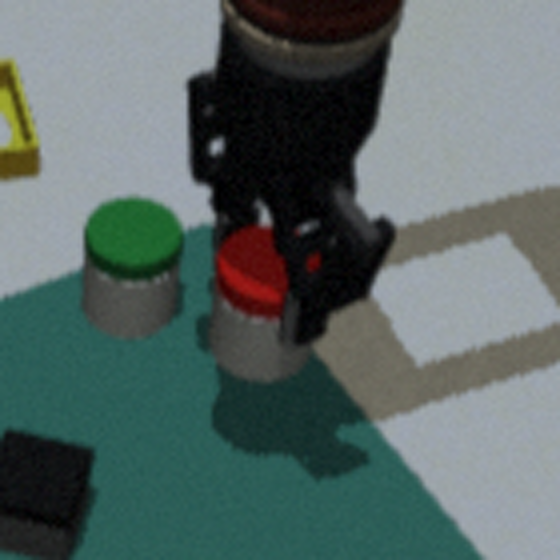

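Emit:
move_arm:
  motion:
    - {"offset": [-8, 0, 0], "rot": [0, 0, 0], "claw": 40}
    - {"offset": [-26, 0, 0], "rot": [-0.005, 0, 0], "claw": 40}
    - {"offset": [-54, 0.5, 0], "rot": [-0.005, 0, 0], "claw": 40}
    - {"offset": [-86, 0.5, 0], "rot": [-0.005, 0, 0], "claw": 40}
    - {"offset": [-120, 0.5, 0], "rot": [-0.005, 0, 0], "claw": 40}
    - {"offset": [-154, 1, 0], "rot": [-0.005, 0, 0], "claw": 40}
    - {"offset": [-188, 1, 0], "rot": [-0.005, 0, 0], "claw": 40}
    - {"offset": [-220, 1, 0], "rot": [-0.005, 0, 0], "claw": 40}
    - {"offset": [-248, 1, 0], "rot": [-0.005, 0, 0], "claw": 40}
    - {"offset": [-268, 1, 0], "rot": [-0.005, 0, 0], "claw": 40}
    - {"offset": [-276, 1, 0], "rot": [-0.005, 0, 0], "claw": 40}
    - {"offset": [-276.5, 1, 0], "rot": [-0.005, 0, 0], "claw": 40}

```text
time: 13.62
ee_pos: [441.9, 266.7, 99.8]
tcp_rot: [[0.002, -1.0, -0.002], [-1.0, -0.002, -0.0], [0.0, 0.002, -1.0]]
force: [-0.3, -0.4, -1.4]
finger_gap: 52.6
```

```bash
python3 go.py 443.5 265 36 -90
```

```text
t 13.62 p [441.9 266.7  99.8] yaw -89.9 gap 52.6 F [-0.3 -0.4 -1.4] q [ 22.   6. 110.   0.  64. 112.]
offset [ 1.7 -1.7 63.8] rot [ 0.002 -0.     0.002]
```

Emit:
move_arm:
  motion:
    - {"offset": [1, -1, 6], "rot": [0, 0, 0], "claw": 40}
    - {"offset": [1.5, -1.5, 16], "rot": [0, 0, 0], "claw": 40}
    - {"offset": [1.5, -1.5, 28], "rot": [0.002, 0, 0], "claw": 40}
    - {"offset": [1.5, -1.5, 40], "rot": [0.002, 0, 0], "claw": 40}
    - {"offset": [1.5, -1.5, 50], "rot": [0.002, 0, 0], "claw": 40}
    - {"offset": [1.5, -1.5, 58], "rot": [0.002, 0, 0], "claw": 40}
    - {"offset": [1.5, -1.5, 62], "rot": [0.002, 0, 0], "claw": 40}
    - {"offset": [1.5, -1.5, 64], "rot": [0.002, 0, 0], "claw": 40}
    - {"offset": [1.5, -1.5, 64], "rot": [0.002, 0, 0], "claw": 40}

```text
time: 14.37
ee_pos: [443.2, 265.0, 35.3]
tcp_rot: [[0.002, -1.0, -0.001], [-1.0, -0.002, -0.0], [0.0, 0.001, -1.0]]
force: [-0.5, -0.2, -1.7]
finger_gap: 52.4
```

```bash
python3 go.py 443.5 265 31 -90
python3 - <<'E'
from h import *
save(ctrl.get_image('scene'),'s11.png',(360,190,500,330),4)
E
```

```text
t 14.37 p [443.2 265.   35.3] yaw -89.91 gap 52.4 F [-0.5 -0.2 -1.7] q [ 22.  12. 112.  -0.  57. 112.]
offset [-0.  -0.4  4.3] rot [ 0.001 -0.     0.002]
```

View pics/s11.png

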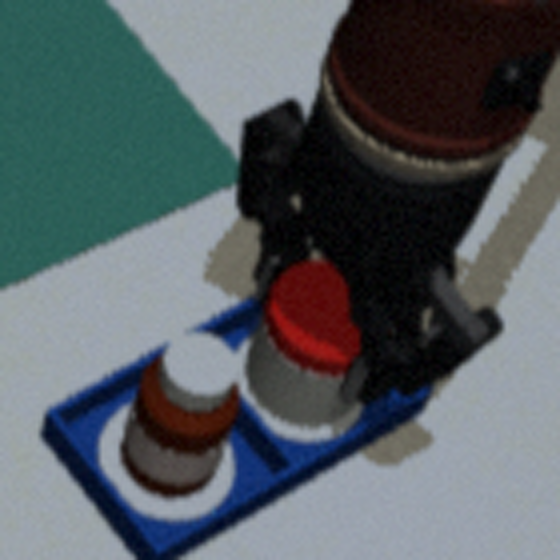

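The jar hangs over its disc and clear of the walls. Lower it the last millimetres.

Emit:
move_arm:
  motion:
    - {"offset": [0, 0, 1], "rot": [0, 0, 0], "claw": 40}
    - {"offset": [0, 0, 2], "rot": [0, 0, 0], "claw": 40}
    - {"offset": [0, 0, 3], "rot": [0, 0, 0], "claw": 40}
    - {"offset": [0, 0, 3], "rot": [0, 0, 0], "claw": 40}
    - {"offset": [0, 0, 3], "rot": [0, 0, 0], "claw": 40}

```text
time: 14.83
ee_pos: [443.5, 265.3, 33.0]
tcp_rot: [[0.002, -1.0, 0.0], [-1.0, -0.002, -0.0], [0.0, -0.0, -1.0]]
force: [0.1, -0.0, -1.1]
finger_gap: 52.5
```

Emit:
move_arm:
  motion:
    - {"offset": [0, 0, 0.4], "rot": [0, 0, 0], "claw": 40}
    - {"offset": [0, 0, 0.8], "rot": [0, 0, 0], "claw": 40}
    - {"offset": [0, 0, 0.8], "rot": [0, 0, 0], "claw": 40}

```text
time: 15.08
ee_pos: [443.5, 265.2, 32.1]
tcp_rot: [[0.002, -1.0, 0.0], [-1.0, -0.002, -0.0], [0.0, -0.0, -1.0]]
force: [0.3, -0.6, -1.0]
finger_gap: 52.7
```

Emit:
move_arm:
  motion:
    - {"offset": [0, 0, 0.4], "rot": [0, 0, 0], "claw": 40}
    - {"offset": [0, 0, 0.8], "rot": [0, 0, 0], "claw": 40}
    - {"offset": [0, 0, 0.8], "rot": [0, 0, 0], "claw": 40}

```text
time: 15.33
ee_pos: [443.5, 265.3, 31.3]
tcp_rot: [[0.002, -1.0, 0.0], [-1.0, -0.002, -0.0], [0.0, -0.0, -1.0]]
force: [-0.5, -0.1, 0.5]
finger_gap: 52.6
```

```bash
python3 go.py
```

```text
t 15.33 p [443.5 265.3  31.3] yaw -89.89 gap 52.6 F [-0.5 -0.1  0.5] q [ 22.  12. 112.  -0.  56. 112.]
```

Emit:
move_arm:
  motion:
    - {"offset": [0, 0, 0.4], "rot": [0, 0, 0], "claw": 40}
    - {"offset": [0, 0, 0.6], "rot": [0, 0, 0], "claw": 40}
    - {"offset": [0, 0, 0.6], "rot": [0, 0, 0], "claw": 40}

```text
time: 15.58
ee_pos: [443.5, 265.2, 31.2]
tcp_rot: [[0.002, -1.0, 0.0], [-1.0, -0.002, -0.0], [0.0, -0.0, -1.0]]
force: [-2.6, -0.9, 4.5]
finger_gap: 52.7
```

Contact (+4.5 N). Release and rise.

Emit:
move_arm:
  motion:
    - {"offset": [0, 0, 0], "rot": [0, 0, 0], "claw": 56}
    - {"offset": [0, 0, 0], "rot": [0, 0, 0], "claw": 62}
    - {"offset": [0, 0, 0], "rot": [0, 0, 0], "claw": 70}
    - {"offset": [0, 0, 0], "rot": [0, 0, 0], "claw": 76}
    - {"offset": [0, 0, 0], "rot": [0, 0, 0], "claw": 76}
    - {"offset": [0, 0, -6], "rot": [0, 0, 0], "claw": 76}
    - {"offset": [0, 0, -20], "rot": [0, 0, 0], "claw": 76}
    - {"offset": [0, 0, -40], "rot": [0, 0, 0], "claw": 80}
    - {"offset": [0, 0, -65], "rot": [0, 0, 0], "claw": 85}
    - {"offset": [0, 0, -90], "rot": [0, 0, 0], "claw": 85}
    - {"offset": [0, 0, -105], "rot": [0, 0, 0], "claw": 85}
    - {"offset": [0, 0, -105], "rot": [0, 0, 0], "claw": 85}

```text
time: 16.58
ee_pos: [446.2, 266.4, 140.8]
tcp_rot: [[0.002, -1.0, 0.007], [-1.0, -0.002, 0.003], [-0.003, -0.007, -1.0]]
force: [2.4, 1.2, 0.8]
finger_gap: 85.1
```

```bash
python3 go.py 573.3 -127 132 -90
python3 - <<'E'
from h import *
save(ctrl.get_image('scene'),'s12.png',(330,150,500,340),3);
E
```

```text
t 16.58 p [446.2 266.4 140.8] yaw -89.89 gap 85.1 F [2.4 1.2 0.8] q [ 22.   3. 109.  -0.  68. 112.]
offset [ 393.7 -126.2    8.7] rot [-0.007  0.003  0.002]
```

View pics/s12.png

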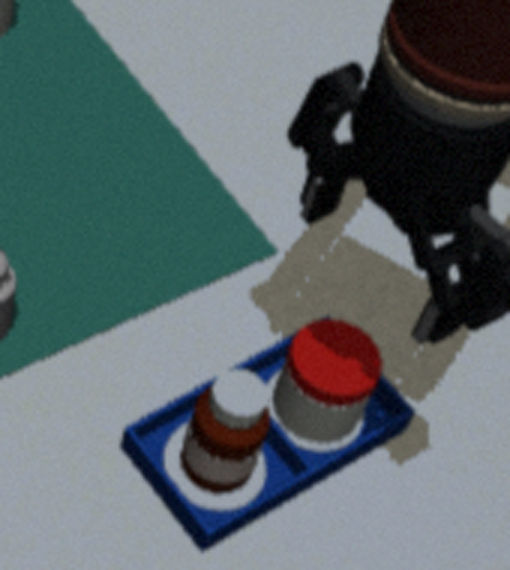

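Sampling kit stands. Go to the blue-capped bottle.

Emit:
move_arm:
  motion:
    - {"offset": [18, -6, 0], "rot": [0, 0, 0], "claw": 85}
    - {"offset": [50, -16, 0], "rot": [-0.007, 0.003, 0], "claw": 85}
    - {"offset": [88, -28, 1], "rot": [-0.007, 0.003, 0], "claw": 85}
    - {"offset": [126, -40, 2], "rot": [-0.007, 0.003, 0], "claw": 85}
    - {"offset": [164, -53, 3], "rot": [-0.007, 0.003, 0], "claw": 85}
    - {"offset": [202, -65, 4], "rot": [-0.007, 0.003, 0], "claw": 85}
    - {"offset": [240, -77, 5], "rot": [-0.007, 0.003, 0], "claw": 85}
    - {"offset": [278, -89, 6], "rot": [-0.007, 0.003, 0], "claw": 85}
    - {"offset": [316, -101, 7], "rot": [-0.007, 0.003, 0], "claw": 85}
    - {"offset": [350, -112, 8], "rot": [-0.007, 0.003, 0], "claw": 85}
    - {"offset": [378, -121, 9], "rot": [-0.007, 0.003, 0], "claw": 85}
    - {"offset": [393, -126, 9], "rot": [-0.007, 0.003, 0], "claw": 85}

```text
time: 17.63
ee_pos: [571.4, -130.0, 127.6]
tcp_rot: [[-0.001, -1.0, -0.005], [-1.0, 0.001, -0.001], [0.001, 0.005, -1.0]]
force: [0.5, 0.4, -0.1]
finger_gap: 84.9
```

```bash
python3 go.py 573.3 -127 29.5 -109.4
python3 - <<'E'
from h import *
p=ctrl.get_image('scene')
save(p,'s13.png',(200,40,390,230),3)
E
```

```text
t 17.63 p [ 571.4 -130.   127.6] yaw -90.04 gap 84.9 F [ 0.5  0.4 -0.1] q [-20.  13.  99.  -0.  69.  70.]
offset [-3.1 -2.4 98. ] rot [ 0.004 -0.002  0.338]
```

View pics/s13.png

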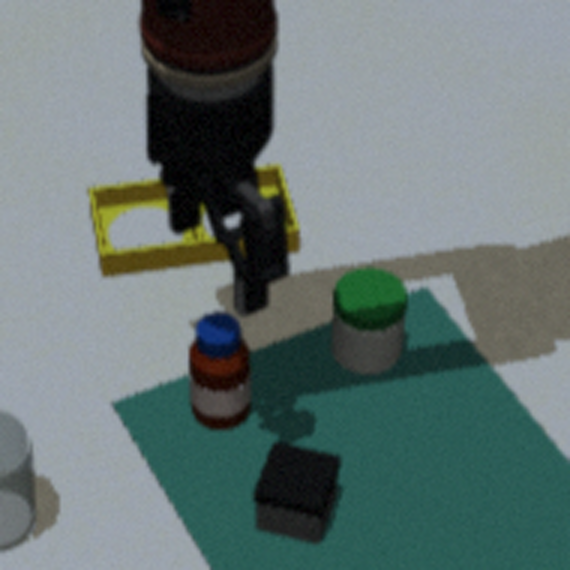

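Emit:
move_arm:
  motion:
    - {"offset": [-2, -1, 6], "rot": [0, 0, 0], "claw": 85}
    - {"offset": [-3, -2.4, 18], "rot": [0.004, 0, 0], "claw": 85}
    - {"offset": [-3, -2.4, 36], "rot": [0.004, 0, 0], "claw": 85}
    - {"offset": [-3, -2.4, 54], "rot": [0.004, 0, 0], "claw": 85}
    - {"offset": [-3, -2.4, 72], "rot": [0.004, 0, 0], "claw": 85}
    - {"offset": [-3, -2.4, 87], "rot": [0.004, 0, 0], "claw": 85}
    - {"offset": [-3, -2.4, 96], "rot": [0.004, 0, 0], "claw": 85}
    - {"offset": [-3, -2.4, 98], "rot": [0.004, 0, 0], "claw": 85}
    - {"offset": [-3, -2.4, 98], "rot": [0.004, 0, 0], "claw": 65}
    - {"offset": [-3, -2.4, 98], "rot": [0.004, 0, 0], "claw": 52}
    - {"offset": [-3, -2.4, 98], "rot": [0.004, 0, 0], "claw": 52}

```text
time: 18.6
ee_pos: [574.9, -128.5, 31.1]
tcp_rot: [[-0.001, -1.0, 0.002], [-1.0, 0.001, -0.003], [0.003, -0.002, -1.0]]
force: [0.7, -0.9, -0.1]
finger_gap: 52.2
```

```bash
python3 go.py 573.3 -127 30 -90
python3 - <<'E'
from h import *
p=ctrl.get_image('scene')
save(p,'s14.png',(220,70,360,210),4)
E
```

```text
t 18.6 p [ 574.9 -128.5   31.1] yaw -90.07 gap 52.2 F [ 0.7 -0.9 -0.1] q [-20.  20. 101.  -0.  58.  70.]
offset [-1.5  1.6  1.1] rot [-0.002 -0.003 -0.001]
```

View pics/s14.png

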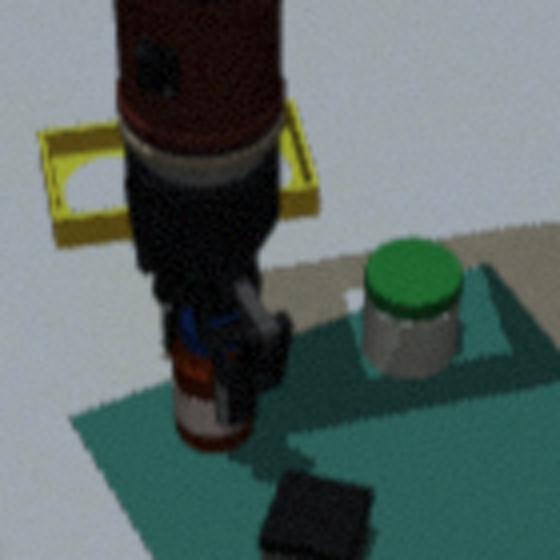

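Emit:
move_arm:
  motion:
    - {"offset": [-1, 1, 0], "rot": [0, -0.003, 0], "claw": 45}
    - {"offset": [-1.5, 1.5, 0], "rot": [0, -0.003, 0], "claw": 30}
    - {"offset": [-1.5, 1.5, 0], "rot": [0, -0.003, 0], "claw": 30}
    - {"offset": [-1.5, 1.5, 0], "rot": [0, -0.003, 0], "claw": 30}
    - {"offset": [-1.5, 1.5, 0], "rot": [0, -0.003, 0], "claw": 30}
    - {"offset": [-1.5, 1.5, 0], "rot": [0, -0.003, 0], "claw": 30}

```text
time: 19.15
ee_pos: [574.6, -127.6, 32.5]
tcp_rot: [[-0.001, -1.0, 0.005], [-1.0, 0.001, -0.001], [0.001, -0.005, -1.0]]
force: [-0.3, 0.4, 6.8]
finger_gap: 42.4
```

Emit:
move_arm:
  motion:
    - {"offset": [0, 0, -4], "rot": [0, 0, 0], "claw": 30}
    - {"offset": [0, 0, -12], "rot": [0, 0, 0], "claw": 30}
    - {"offset": [0, 0, -24], "rot": [0, 0, 0], "claw": 30}
    - {"offset": [0, 0, -38], "rot": [0, 0, 0], "claw": 30}
    - {"offset": [0, 0, -52], "rot": [0, 0, 0], "claw": 30}
    - {"offset": [0, 0, -64], "rot": [0, 0, 0], "claw": 30}
    - {"offset": [0, 0, -70], "rot": [0, 0, 0], "claw": 30}
    - {"offset": [0, 0, -70], "rot": [0, 0, 0], "claw": 30}

```text
time: 19.82
ee_pos: [575.5, -128.0, 104.9]
tcp_rot: [[-0.001, -1.0, 0.008], [-1.0, 0.001, -0.002], [0.002, -0.008, -1.0]]
force: [1.0, 0.3, -2.0]
finger_gap: 42.0
```

```bash
python3 go.py 534.5 -325 100 -109.4
python3 - <<'E'
from h import *
p=ctrl.get_image('scene')
save(p,'s15.png',(220,50,360,190),4)
E
```

```text
t 19.82 p [ 575.5 -128.   104.9] yaw -90.09 gap 42.0 F [ 1.   0.3 -2. ] q [-20.  14. 100.   0.  65.  70.]
offset [197.1  40.8   5. ] rot [-0.008 -0.001  0.337]
```

View pics/s15.png

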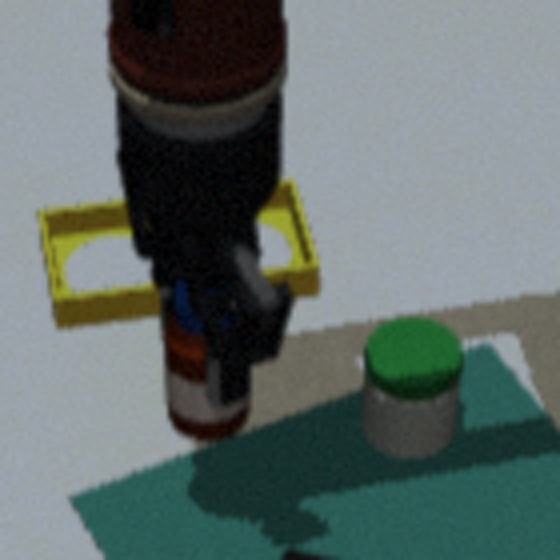

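Held. Carry it over the far yellow pocket.

Emit:
move_arm:
  motion:
    - {"offset": [8, 2, 0], "rot": [0, 0, 0.015], "claw": 30}
    - {"offset": [24, 5, 0], "rot": [-0.003, 0, 0.05], "claw": 30}
    - {"offset": [46, 10, 0], "rot": [-0.008, 0, 0.09], "claw": 30}
    - {"offset": [72, 15, 0], "rot": [-0.008, 0, 0.13], "claw": 30}
    - {"offset": [98, 20, 0], "rot": [-0.008, 0, 0.175], "claw": 30}
    - {"offset": [124, 26, 0], "rot": [-0.008, 0, 0.22], "claw": 30}
    - {"offset": [150, 31, 0], "rot": [-0.008, 0, 0.26], "claw": 30}
    - {"offset": [172, 36, 0], "rot": [-0.008, 0, 0.3], "claw": 30}
    - {"offset": [188, 39, 0], "rot": [-0.008, 0, 0.325], "claw": 30}
    - {"offset": [196, 41, 0], "rot": [-0.008, 0, 0.337], "claw": 30}
    - {"offset": [197, 41, 0], "rot": [-0.008, 0, 0.337], "claw": 30}
    - {"offset": [197, 41, 0], "rot": [-0.008, 0, 0.337], "claw": 30}

```text
time: 20.87
ee_pos: [533.3, -324.3, 103.0]
tcp_rot: [[-0.332, -0.943, -0.002], [-0.943, 0.332, 0.001], [-0.0, 0.002, -1.0]]
force: [-0.3, 0.3, -1.3]
finger_gap: 42.6
```

```bash
python3 go.py 534.5 -325 38 -109.4
```

```text
t 20.87 p [ 533.3 -324.3  103. ] yaw -109.4 gap 42.6 F [-0.3  0.3 -1.3] q [-39.  19.  94.  -0.  67.  71.]
offset [ 0.2 -1.5 65. ] rot [0.002 0.    0.   ]
```

Emit:
move_arm:
  motion:
    - {"offset": [0, -1, 6], "rot": [0, 0, 0], "claw": 30}
    - {"offset": [0, -1.5, 16], "rot": [0, 0, 0], "claw": 30}
    - {"offset": [0, -1.5, 28], "rot": [0.002, 0, 0], "claw": 30}
    - {"offset": [0, -1.5, 40], "rot": [0.002, 0, 0], "claw": 30}
    - {"offset": [0, -1.5, 50], "rot": [0.002, 0, 0], "claw": 30}
    - {"offset": [0, -1.5, 58], "rot": [0.002, 0, 0], "claw": 30}
    - {"offset": [0, -1.5, 63], "rot": [0.002, 0, 0], "claw": 30}
    - {"offset": [0, -1.5, 65], "rot": [0.002, 0, 0], "claw": 30}
    - {"offset": [0, -1.5, 65], "rot": [0.002, 0, 0], "claw": 30}

```text
time: 21.62
ee_pos: [534.3, -324.6, 37.4]
tcp_rot: [[-0.332, -0.943, -0.001], [-0.943, 0.332, 0.001], [-0.0, 0.001, -1.0]]
force: [0.4, -0.7, -1.8]
finger_gap: 42.6
```

```bash
python3 go.py 534.5 -325 33 -109.4
python3 - <<'E'
from h import *
a=ctrl.get_image('scene');b=ctrl.get_image('top')
save(a,'s16.png',(210,30,330,150),5);save(b,'t16.png',(370,200,480,330),4)
E
```

```text
t 21.62 p [ 534.3 -324.6   37.4] yaw -109.4 gap 42.6 F [ 0.4 -0.7 -1.8] q [-39.  24.  95.   0.  61.  71.]
offset [ 0.3 -0.4  4.4] rot [ 0.001  0.    -0.   ]
```

View pics/s16.png

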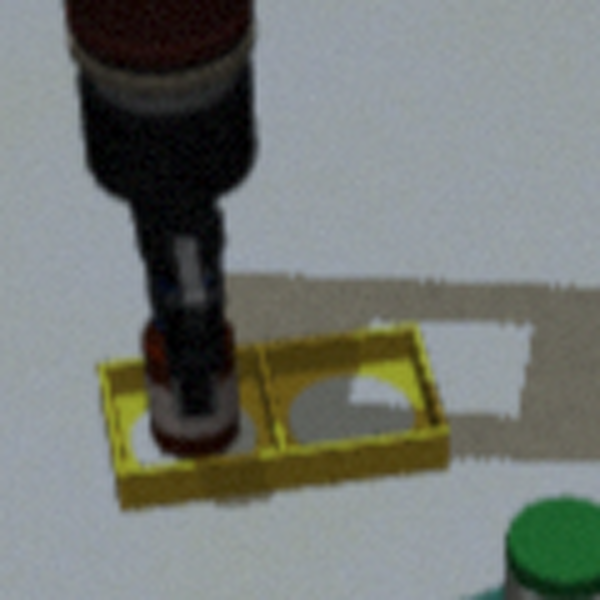

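View pics/t16.png

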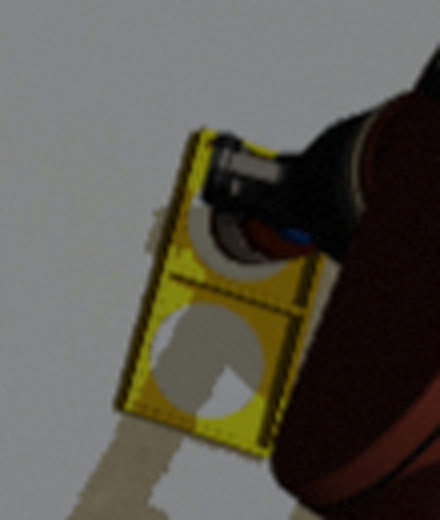

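Both views show the bottle inside the far pocket over the disc. Lower to contact.

Emit:
move_arm:
  motion:
    - {"offset": [0, 0, 1], "rot": [0, 0, 0], "claw": 30}
    - {"offset": [0, 0, 2], "rot": [0, 0, 0], "claw": 30}
    - {"offset": [0, 0, 3], "rot": [0, 0, 0], "claw": 30}
    - {"offset": [0, 0, 3.4], "rot": [0, 0, 0], "claw": 30}
    - {"offset": [0, 0, 3.4], "rot": [0, 0, 0], "claw": 30}

```text
time: 22.13
ee_pos: [534.8, -325.1, 35.1]
tcp_rot: [[-0.332, -0.943, 0.0], [-0.943, 0.332, -0.0], [0.0, -0.001, -1.0]]
force: [-0.2, -0.3, -1.5]
finger_gap: 42.6
```

Emit:
move_arm:
  motion:
    - {"offset": [0, 0, 0.4], "rot": [0, 0, 0], "claw": 30}
    - {"offset": [0, 0, 0.8], "rot": [0, 0, 0], "claw": 30}
    - {"offset": [0, 0, 0.8], "rot": [0, 0, 0], "claw": 30}

```text
time: 22.38
ee_pos: [534.8, -325.1, 34.2]
tcp_rot: [[-0.332, -0.943, 0.0], [-0.943, 0.332, -0.0], [0.0, -0.0, -1.0]]
force: [0.2, -0.8, -2.4]
finger_gap: 42.2
```

Emit:
move_arm:
  motion:
    - {"offset": [0, 0, 0.4], "rot": [0, 0, 0], "claw": 30}
    - {"offset": [0, 0, 0.8], "rot": [0, 0, 0], "claw": 30}
    - {"offset": [0, 0, 0.8], "rot": [0, 0, 0], "claw": 30}

```text
time: 22.63
ee_pos: [534.8, -325.1, 33.6]
tcp_rot: [[-0.332, -0.943, 0.0], [-0.943, 0.332, -0.0], [0.0, -0.0, -1.0]]
force: [-1.3, 0.4, 0.3]
finger_gap: 42.0
```

Emit:
move_arm:
  motion:
    - {"offset": [0, 0, 0.3], "rot": [0, 0, 0], "claw": 30}
    - {"offset": [0, 0, 0.5], "rot": [0, 0, 0], "claw": 30}
    - {"offset": [0, 0, 0.5], "rot": [0, 0, 0], "claw": 30}

```text
time: 22.88
ee_pos: [534.9, -325.1, 33.6]
tcp_rot: [[-0.332, -0.943, 0.0], [-0.943, 0.332, -0.0], [0.0, -0.0, -1.0]]
force: [-1.8, 1.9, 4.6]
finger_gap: 42.5
```

Contact (+4.6 N). Release and rise.

Emit:
move_arm:
  motion:
    - {"offset": [0, 0, 0], "rot": [0, 0, 0], "claw": 46}
    - {"offset": [0, 0, 0], "rot": [0, 0, 0], "claw": 52}
    - {"offset": [0, 0, 0], "rot": [0, 0, 0], "claw": 60}
    - {"offset": [0, 0, 0], "rot": [0, 0, 0], "claw": 68}
    - {"offset": [0, 0, 0], "rot": [0, 0, 0], "claw": 68}
    - {"offset": [0, 0, -6], "rot": [0, 0, 0], "claw": 68}
    - {"offset": [0, 0, -20], "rot": [0, 0, 0], "claw": 68}
    - {"offset": [0, 0, -40], "rot": [0, 0, 0], "claw": 75}
    - {"offset": [0, 0, -65], "rot": [0, 0, 0], "claw": 85}
    - {"offset": [0, 0, -90], "rot": [0, 0, 0], "claw": 85}
    - {"offset": [0, 0, -105], "rot": [0, 0, 0], "claw": 85}
    - {"offset": [0, 0, -105], "rot": [0, 0, 0], "claw": 85}

```text
time: 23.88
ee_pos: [537.6, -327.1, 145.2]
tcp_rot: [[-0.332, -0.943, 0.008], [-0.943, 0.332, -0.006], [0.003, -0.01, -1.0]]
force: [0.7, -0.3, 0.9]
finger_gap: 84.8
```

```bash
python3 go.py 589 108 132 -90
python3 - <<'E'
from h import *
a=ctrl.get_image('scene')
save(a,'s17.png',(210,30,400,280),2.4)
E
```

```text
t 23.88 p [ 537.6 -327.1  145.2] yaw -109.4 gap 84.8 F [ 0.7 -0.3  0.9] q [-38.  17.  92.   0.  71.  71.]
offset [-427.6   96.1   10.9] rot [-0.009 -0.005 -0.338]
```

View pics/s17.png

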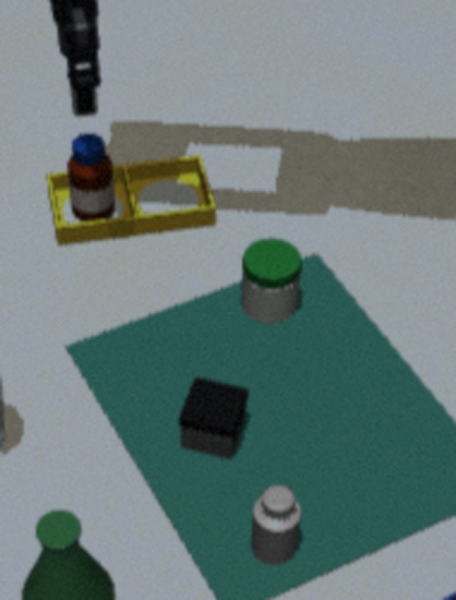

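The blue-capped bottle stands upright in the far pocket. Now the weight.

Emit:
move_arm:
  motion:
    - {"offset": [-16, 4, 0], "rot": [-0.005, 0, -0.03], "claw": 85}
    - {"offset": [-48, 11, 0], "rot": [-0.009, -0.005, -0.07], "claw": 85}
    - {"offset": [-86, 19, 0], "rot": [-0.009, -0.005, -0.11], "claw": 85}
    - {"offset": [-125, 28, 1], "rot": [-0.009, -0.005, -0.15], "claw": 85}
    - {"offset": [-164, 37, 2], "rot": [-0.009, -0.005, -0.19], "claw": 85}
    - {"offset": [-203, 46, 3], "rot": [-0.009, -0.005, -0.23], "claw": 85}
    - {"offset": [-242, 54, 4], "rot": [-0.009, -0.005, -0.27], "claw": 85}
    - {"offset": [-281, 63, 5], "rot": [-0.009, -0.005, -0.31], "claw": 85}
    - {"offset": [-320, 72, 6], "rot": [-0.009, -0.005, -0.338], "claw": 85}
    - {"offset": [-358, 80, 7], "rot": [-0.009, -0.005, -0.338], "claw": 85}
    - {"offset": [-392, 88, 8], "rot": [-0.009, -0.005, -0.338], "claw": 85}
    - {"offset": [-415, 93, 9], "rot": [-0.009, -0.005, -0.338], "claw": 85}

```text
time: 24.93
ee_pos: [585.1, 100.1, 130.8]
tcp_rot: [[0.003, -1.0, -0.005], [-1.0, -0.003, 0.003], [-0.003, 0.005, -1.0]]
force: [0.3, -0.1, 0.8]
finger_gap: 84.9
```

```bash
python3 go.py 589 108 110 -90
```

```text
t 24.93 p [585.1 100.1 130.8] yaw -89.84 gap 84.9 F [ 0.3 -0.1  0.8] q [ 2. 14. 97.  0. 69. 92.]
offset [-7.8 -4.1 20.8] rot [0.005 0.003 0.003]
```

Emit:
move_arm:
  motion:
    - {"offset": [-3, -2, 4], "rot": [0.005, 0.003, 0.003], "claw": 85}
    - {"offset": [-7, -4, 12], "rot": [0.005, 0.003, 0.003], "claw": 85}
    - {"offset": [-8, -4, 20], "rot": [0.005, 0.003, 0.003], "claw": 85}
    - {"offset": [-8, -4, 21], "rot": [0.005, 0.003, 0.003], "claw": 85}
    - {"offset": [-8, -4, 21], "rot": [0.005, 0.003, 0.003], "claw": 85}

```text
time: 25.35
ee_pos: [587.7, 106.9, 108.0]
tcp_rot: [[-0.001, -1.0, -0.003], [-1.0, 0.001, -0.0], [0.0, 0.003, -1.0]]
force: [-0.3, -0.3, 0.3]
finger_gap: 84.7
```

```bash
python3 go.py 589 108 25.5 -90
python3 - <<'E'
from h import *
a=ctrl.get_image('scene')
save(a,'s18.png',(260,130,400,280),4)
for X in [(589,151,123),(589,65,123)]: print((proj(a,X)-[260,130])*4)
E
```

```text
t 25.35 p [587.7 106.9 108. ] yaw -90.08 gap 84.7 F [-0.3 -0.3  0.3] q [ 3. 16. 98. -0. 67. 93.]
offset [-1.2 -1.5 82.5] rot [ 0.003 -0.    -0.001]
[321.19652131 428.32924482]
[217.33017653 294.39433052]
```

View pics/s18.png

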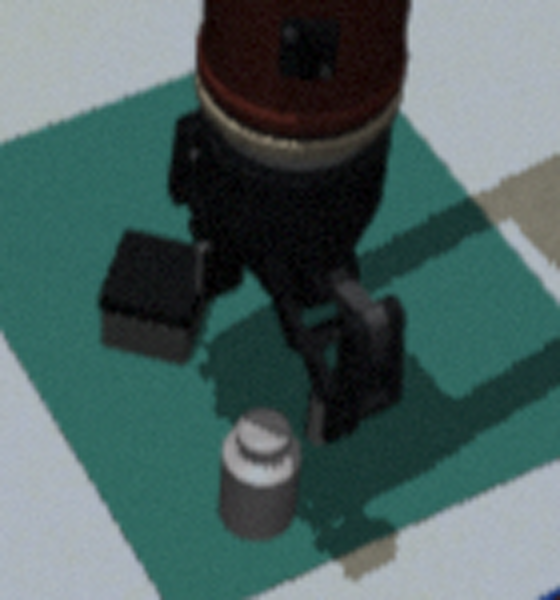

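Emit:
move_arm:
  motion:
    - {"offset": [-1, -1, 8], "rot": [0.003, 0, 0], "claw": 85}
    - {"offset": [-1, -1, 22], "rot": [0.003, 0, 0], "claw": 85}
    - {"offset": [-1, -1, 38], "rot": [0.003, 0, 0], "claw": 85}
    - {"offset": [-1, -1, 54], "rot": [0.003, 0, 0], "claw": 85}
    - {"offset": [-1, -1, 68], "rot": [0.003, 0, 0], "claw": 85}
    - {"offset": [-1, -1, 79], "rot": [0.003, 0, 0], "claw": 85}
    - {"offset": [-1, -1, 84], "rot": [0.003, 0, 0], "claw": 85}
    - {"offset": [-1, -1, 84], "rot": [0.003, 0, 0], "claw": 85}
    - {"offset": [-1, -1, 84], "rot": [0.003, 0, 0], "claw": 65}
    - {"offset": [-1, -1, 84], "rot": [0.003, 0, 0], "claw": 48}
    - {"offset": [-1, -1, 84], "rot": [0.003, 0, 0], "claw": 48}
    - {"offset": [-1, -1, 84], "rot": [0.003, 0, 0], "claw": 48}

```text
time: 26.4
ee_pos: [590.0, 107.9, 25.8]
tcp_rot: [[-0.002, -1.0, 0.003], [-1.0, 0.002, -0.0], [0.0, -0.003, -1.0]]
force: [-1.2, 0.6, 1.0]
finger_gap: 47.7
```

```bash
python3 go.py 589 108 24 -90
python3 - <<'E'
from h import *
a=ctrl.get_image('scene')
save(a,'s19.png',(260,150,400,290),4)
E
```

```text
t 26.4 p [590.  107.9  25.8] yaw -90.09 gap 47.7 F [-1.2  0.6  1. ] q [  3.  22. 100.  -0.  58.  93.]
offset [-0.1  1.   1.8] rot [-0.003 -0.    -0.002]
```

View pics/s19.png

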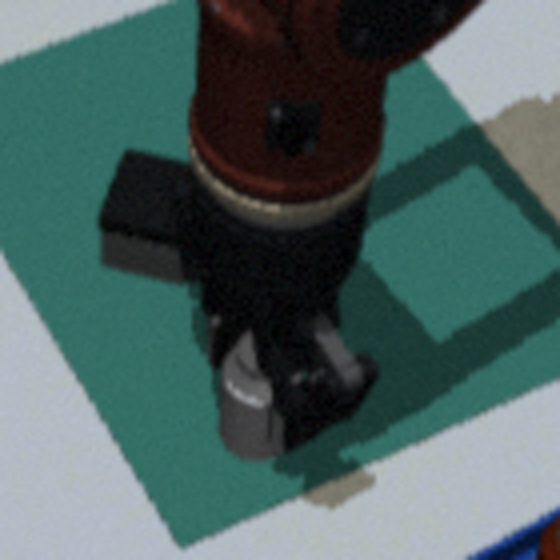

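Emit:
move_arm:
  motion:
    - {"offset": [0, 0.5, 0], "rot": [-0.003, 0, 0], "claw": 40}
    - {"offset": [0, 0.5, 0.5], "rot": [-0.003, 0, 0], "claw": 20}
    - {"offset": [0, 0.5, 0.5], "rot": [-0.003, 0, 0], "claw": 20}
    - {"offset": [0, 0.5, 0.5], "rot": [-0.003, 0, 0], "claw": 20}
    - {"offset": [0, 0.5, 0.5], "rot": [-0.003, 0, 0], "claw": 20}
    - {"offset": [0, 0.5, 0.5], "rot": [-0.003, 0, 0], "claw": 20}
    - {"offset": [0, 0.5, 0.5], "rot": [-0.003, 0, 0], "claw": 20}

```text
time: 27.03
ee_pos: [589.9, 108.1, 26.5]
tcp_rot: [[-0.001, -1.0, 0.001], [-1.0, 0.001, -0.0], [0.0, -0.001, -1.0]]
force: [-3.0, 1.2, 6.7]
finger_gap: 36.5
```

Emit:
move_arm:
  motion:
    - {"offset": [0, 0, -3], "rot": [0, 0, 0], "claw": 20}
    - {"offset": [0, 0, -8], "rot": [0, 0, 0], "claw": 20}
    - {"offset": [0, 0, -16], "rot": [0, 0, 0], "claw": 20}
    - {"offset": [0, 0, -28], "rot": [0, 0, 0], "claw": 20}
    - {"offset": [0, 0, -42], "rot": [0, 0, 0], "claw": 20}
    - {"offset": [0, 0, -57], "rot": [0, 0, 0], "claw": 20}
    - {"offset": [0, 0, -72], "rot": [0, 0, 0], "claw": 20}
    - {"offset": [0, 0, -86], "rot": [0, 0, 0], "claw": 20}
    - {"offset": [0, 0, -98], "rot": [0, 0, 0], "claw": 20}
    - {"offset": [0, 0, -105], "rot": [0, 0, 0], "claw": 20}
    - {"offset": [0, 0, -105], "rot": [0, 0, 0], "claw": 20}

```text
time: 27.95
ee_pos: [591.4, 108.2, 134.4]
tcp_rot: [[-0.001, -1.0, 0.005], [-1.0, 0.001, 0.0], [-0.0, -0.005, -1.0]]
force: [0.7, -0.6, -5.0]
finger_gap: 36.0
```

```bash
python3 go.py 461 -299 132 -109.4
python3 - <<'E'
from h import *
a=ctrl.get_image('scene')
save(a,'s20.png',(260,110,400,290),3.3)
E
```

```text
t 27.95 p [591.4 108.2 134.4] yaw -90.08 gap 36.0 F [ 0.7 -0.6 -5. ] q [ 3. 14. 97. -0. 69. 93.]
offset [407.4 129.8   1.7] rot [-0.005  0.001  0.337]
```

View pics/s20.png

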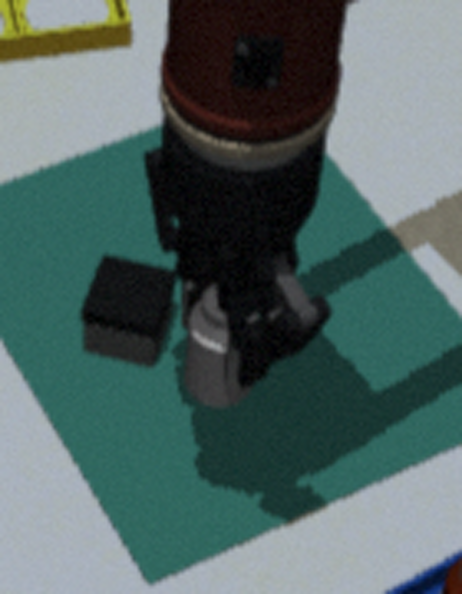

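The weight is held (−5 N) with its foot at about z 110, well above the box and the green jar. Carry it in two calls.

Emit:
move_arm:
  motion:
    - {"offset": [6, 2, 0], "rot": [0, 0, 0], "claw": 20}
    - {"offset": [18, 6, 0], "rot": [-0.005, 0, 0.02], "claw": 20}
    - {"offset": [36, 11, 0], "rot": [-0.005, 0, 0.04], "claw": 20}
    - {"offset": [58, 18, 0], "rot": [-0.005, 0, 0.06], "claw": 20}
    - {"offset": [82, 26, 0], "rot": [-0.005, 0, 0.08], "claw": 20}
    - {"offset": [106, 34, 0], "rot": [-0.005, 0, 0.1], "claw": 20}
    - {"offset": [130, 41, 0], "rot": [-0.005, 0, 0.12], "claw": 20}
    - {"offset": [154, 49, 0], "rot": [-0.005, 0, 0.14], "claw": 20}
    - {"offset": [176, 56, 0], "rot": [-0.005, 0, 0.155], "claw": 20}
    - {"offset": [194, 62, 0], "rot": [-0.005, 0, 0.165], "claw": 20}
    - {"offset": [206, 66, 0], "rot": [-0.005, 0, 0.17], "claw": 20}
    - {"offset": [210, 67, 0], "rot": [-0.005, 0, 0.17], "claw": 20}

```text
time: 29.0
ee_pos: [521.8, -104.0, 131.9]
tcp_rot: [[-0.174, -0.985, -0.004], [-0.985, 0.174, 0.0], [0.0, 0.004, -1.0]]
force: [-0.5, 0.4, -5.4]
finger_gap: 36.3
```

```bash
python3 go.py 461 -299 130 -109.4
```

```text
t 29.0 p [ 521.8 -104.   131.9] yaw -100.0 gap 36.3 F [-0.5  0.4 -5.4] q [-20.   6. 107.  -0.  68.  80.]
offset [202.6  26.    2. ] rot [ 0.004 -0.001  0.164]
```

Emit:
move_arm:
  motion:
    - {"offset": [6, 1, 0], "rot": [0, 0, 0], "claw": 20}
    - {"offset": [18, 2, 0], "rot": [0.003, 0, 0.02], "claw": 20}
    - {"offset": [36, 5, 0], "rot": [0.003, 0, 0.04], "claw": 20}
    - {"offset": [58, 7, 0], "rot": [0.003, 0, 0.06], "claw": 20}
    - {"offset": [82, 10, 0], "rot": [0.003, 0, 0.08], "claw": 20}
    - {"offset": [106, 14, 0], "rot": [0.003, 0, 0.1], "claw": 20}
    - {"offset": [130, 17, 0], "rot": [0.003, 0, 0.12], "claw": 20}
    - {"offset": [152, 19, 0], "rot": [0.003, 0, 0.14], "claw": 20}
    - {"offset": [174, 22, 0], "rot": [0.003, 0, 0.155], "claw": 20}
    - {"offset": [190, 24, 0], "rot": [0.003, 0, 0.164], "claw": 20}
    - {"offset": [200, 26, 0], "rot": [0.003, 0, 0.164], "claw": 20}
    - {"offset": [202.5, 26, 0], "rot": [0.003, 0, 0.164], "claw": 20}

```text
time: 30.0
ee_pos: [460.4, -300.2, 131.9]
tcp_rot: [[-0.333, -0.943, -0.001], [-0.943, 0.333, -0.001], [0.001, 0.001, -1.0]]
force: [0.5, -0.3, -4.8]
finger_gap: 36.5
```

```bash
python3 go.py 461 -299 34 -109.4
python3 - <<'E'
from h import *
a=ctrl.get_image('scene')
save(a,'s21.png',(210,10,360,160),4)
E
```

```text
t 30.0 p [ 460.4 -300.2  131.9] yaw -109.48 gap 36.5 F [ 0.5 -0.3 -4.8] q [-41.   8. 104.  -0.  68.  68.]
offset [-1.4 -0.2 97.9] rot [ 0.001 -0.001 -0.001]
```

View pics/s21.png

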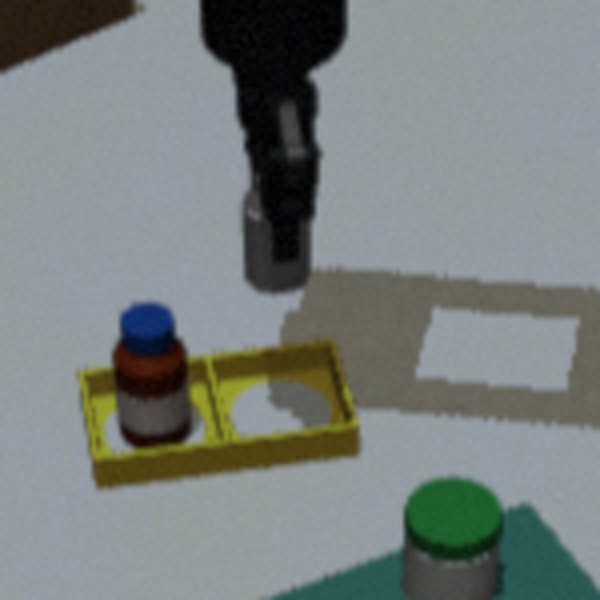

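Emit:
move_arm:
  motion:
    - {"offset": [-1, 0, 8], "rot": [0, 0, 0], "claw": 20}
    - {"offset": [-1, 0, 22], "rot": [0, 0, 0], "claw": 20}
    - {"offset": [-1, 0, 38], "rot": [0, 0, 0], "claw": 20}
    - {"offset": [-1, 0, 54], "rot": [0, 0, 0], "claw": 20}
    - {"offset": [-1, 0, 69], "rot": [0, 0, 0], "claw": 20}
    - {"offset": [-1, 0, 82], "rot": [0, 0, 0], "claw": 20}
    - {"offset": [-1, 0, 91], "rot": [0, 0, 0], "claw": 20}
    - {"offset": [-1, 0, 96], "rot": [0, 0, 0], "claw": 20}
    - {"offset": [-1, 0, 98], "rot": [0, 0, 0], "claw": 20}
    - {"offset": [-1, 0, 98], "rot": [0, 0, 0], "claw": 20}

```text
time: 30.88
ee_pos: [461.0, -298.5, 33.7]
tcp_rot: [[-0.333, -0.943, -0.001], [-0.943, 0.333, -0.0], [0.0, 0.001, -1.0]]
force: [-0.6, -0.3, -6.2]
finger_gap: 36.3
```

```bash
python3 go.py 461 -299 28 -109.4
python3 - <<'E'
from h import *
a=ctrl.get_image('scene');b=ctrl.get_image('top')
save(a,'s22.png',(210,30,330,150),5);save(b,'t22.png',(370,200,480,330),4)
E
```

```text
t 30.88 p [ 461.  -298.5   33.7] yaw -109.44 gap 36.3 F [-0.6 -0.3 -6.2] q [-41.  16. 107.  -0.  57.  68.]
offset [ 0.5 -0.2  5.7] rot [ 0.001 -0.    -0.001]
```

View pics/s22.png

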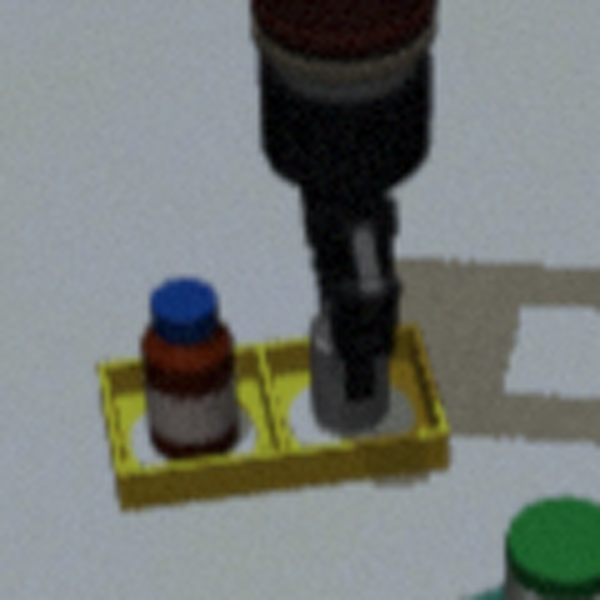

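View pics/t22.png

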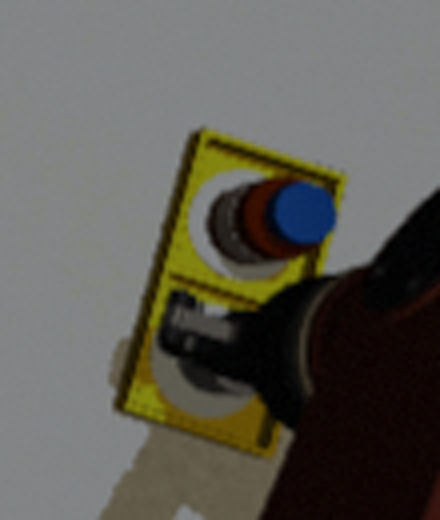

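The weight is in the near pocket over its disc. Lower slowly.

Emit:
move_arm:
  motion:
    - {"offset": [0.4, 0, 1], "rot": [0, 0, 0], "claw": 20}
    - {"offset": [0.4, 0, 2], "rot": [0, 0, 0], "claw": 20}
    - {"offset": [0.4, 0, 3], "rot": [0, 0, 0], "claw": 20}
    - {"offset": [0.4, 0, 4], "rot": [0, 0, 0], "claw": 20}
    - {"offset": [0.4, 0, 4.5], "rot": [0, 0, 0], "claw": 20}
    - {"offset": [0.4, 0, 4.5], "rot": [0, 0, 0], "claw": 20}

```text
time: 31.48
ee_pos: [461.2, -299.4, 30.0]
tcp_rot: [[-0.333, -0.943, -0.0], [-0.943, 0.333, -0.001], [0.001, -0.0, -1.0]]
force: [0.4, 0.4, -4.9]
finger_gap: 36.3
```

Emit:
move_arm:
  motion:
    - {"offset": [0, 0, 0.4], "rot": [0, 0, 0], "claw": 20}
    - {"offset": [0, 0, 0.8], "rot": [0, 0, 0], "claw": 20}
    - {"offset": [0, 0, 0.8], "rot": [0, 0, 0], "claw": 20}

```text
time: 31.73
ee_pos: [461.2, -299.4, 29.1]
tcp_rot: [[-0.333, -0.943, -0.0], [-0.943, 0.333, -0.001], [0.001, 0.0, -1.0]]
force: [0.5, -1.2, -5.2]
finger_gap: 36.0
```

Emit:
move_arm:
  motion:
    - {"offset": [0, 0, 0.4], "rot": [0, 0, 0], "claw": 20}
    - {"offset": [0, 0, 0.8], "rot": [0, 0, 0], "claw": 20}
    - {"offset": [0, 0, 0.8], "rot": [0, 0, 0], "claw": 20}

```text
time: 31.98
ee_pos: [461.1, -299.3, 28.2]
tcp_rot: [[-0.333, -0.943, -0.001], [-0.943, 0.333, -0.001], [0.001, 0.0, -1.0]]
force: [-0.9, 0.4, -5.3]
finger_gap: 36.4
```

Emit:
move_arm:
  motion:
    - {"offset": [0, 0, 0.4], "rot": [0, 0, 0], "claw": 20}
    - {"offset": [0, 0, 0.7], "rot": [0, 0, 0], "claw": 20}
    - {"offset": [0, 0, 0.7], "rot": [0, 0, 0], "claw": 20}

```text
time: 32.23
ee_pos: [461.2, -299.3, 27.5]
tcp_rot: [[-0.333, -0.943, -0.0], [-0.943, 0.333, -0.001], [0.001, 0.0, -1.0]]
force: [0.5, -0.5, -4.6]
finger_gap: 36.1
```

Emit:
move_arm:
  motion:
    - {"offset": [0, 0, 0.3], "rot": [0, 0, 0], "claw": 20}
    - {"offset": [0, 0, 0.6], "rot": [0, 0, 0], "claw": 20}
    - {"offset": [0, 0, 0.6], "rot": [0, 0, 0], "claw": 20}

```text
time: 32.48
ee_pos: [461.2, -299.3, 27.5]
tcp_rot: [[-0.333, -0.943, -0.001], [-0.943, 0.333, -0.001], [0.001, 0.0, -1.0]]
force: [-2.5, 2.0, 2.9]
finger_gap: 36.1
```

Contact at z 27.5: the force went from −4.6 to +2.9 N. Release.

Emit:
move_arm:
  motion:
    - {"offset": [0, 0, 0], "rot": [0, 0, 0], "claw": 40}
    - {"offset": [0, 0, 0], "rot": [0, 0, 0], "claw": 46}
    - {"offset": [0, 0, 0], "rot": [0, 0, 0], "claw": 52}
    - {"offset": [0, 0, 0], "rot": [0, 0, 0], "claw": 60}
    - {"offset": [0, 0, 0], "rot": [0, 0, 0], "claw": 60}
    - {"offset": [0, 0, -6], "rot": [0, 0, 0], "claw": 60}
    - {"offset": [0, 0, -20], "rot": [0, 0, 0], "claw": 60}
    - {"offset": [0, 0, -40], "rot": [0, 0, 0], "claw": 60}
    - {"offset": [0, 0, -65], "rot": [0, 0, 0], "claw": 60}
    - {"offset": [0, 0, -90], "rot": [0, 0, 0], "claw": 60}
    - {"offset": [0, 0, -115], "rot": [0, 0, 0], "claw": 60}
    - {"offset": [0, 0, -130], "rot": [0, 0, 0], "claw": 60}

```text
time: 33.48
ee_pos: [462.4, -300.2, 161.2]
tcp_rot: [[-0.333, -0.943, 0.003], [-0.943, 0.333, -0.004], [0.002, -0.004, -1.0]]
force: [0.1, 0.3, 0.6]
finger_gap: 60.0
```

```bash
python3 go.py 340 -480 200 -109.4
```

```text
t 33.48 p [ 462.4 -300.2  161.2] yaw -109.46 gap 60.0 F [0.1 0.3 0.6] q [-41.   6. 103.  -0.  71.  68.]
offset [210.4  55.4 -38.5] rot [-0.004 -0.002 -0.001]
```

Back the arm off for a clear final look.

Emit:
move_arm:
  motion:
    - {"offset": [10, 3, -6], "rot": [0, 0, 0], "claw": 60}
    - {"offset": [35, 9, -15], "rot": [0, 0, 0], "claw": 60}
    - {"offset": [68, 18, -25], "rot": [0, 0, 0], "claw": 60}
    - {"offset": [100, 26, -35], "rot": [0, 0, 0], "claw": 60}
    - {"offset": [132, 35, -38], "rot": [0, 0, 0], "claw": 60}
    - {"offset": [164, 43, -38], "rot": [0, 0, 0], "claw": 60}
    - {"offset": [190, 50, -38], "rot": [0, 0, 0], "claw": 60}
    - {"offset": [205, 54, -38], "rot": [0, 0, 0], "claw": 60}
    - {"offset": [210, 55, -38], "rot": [0, 0, 0], "claw": 60}
    - {"offset": [210, 55, -38], "rot": [0, 0, 0], "claw": 60}

```text
time: 34.32
ee_pos: [339.6, -480.2, 198.9]
tcp_rot: [[-0.335, -0.942, 0.002], [-0.942, 0.335, -0.003], [0.002, -0.003, -1.0]]
force: [-0.8, -0.1, 0.2]
finger_gap: 59.9
```

Run:
```python
from h import *
a=ctrl.get_image('scene');b=ctrl.get_image('top')
save(a,'s23.png',(160,90,480,340),2.4);save(b,'t23.png',(135,120,465,335),2.4)
for n,c,ra,rb,g in [('redlid','red',(410,240,470,300),(145,280,185,325),64),('greenlid','green',(308,127,334,164),(328,282,360,312),63),
 ('bluecap','blue',(230,75,265,115),(420,225,460,275),89),('whitecap','white',(398,255,418,285),(150,240,185,280),89)]:
    A=blob(a,c,ra,0);B=blob(b,c,rb,0,True); print(n,A,B)
    if A and B: X,e=tri(a,A[0],b,B[0]); print('   ',np.round(X,1),round(e,1),'expect top',g)
for l in ['bottle_white_center','bottle_blue_center','jar_red_center','jar_green_center','weight_center','cuvette_box_center','beaker_center','flask_center']:
    print(l,[[(np.round(d['rect']).tolist(),round(d['conf'],2)) for d in ctrl.look_for(p,l)[:1]] for p in(a,b)])
print(ctrl.observe()['time'])
```

```text
redlid (array([441.8, 268.6]), [428, 257, 29, 24, 525]) (array([155.3, 301.4]), [145, 289, 23, 26, 486])
    [441.8 264.8  61.2] 1.9 expect top 64
greenlid (array([322.8, 137.7]), [312, 130, 22, 16, 274]) (array([346.6, 296.6]), [334, 284, 26, 26, 517])
    [ 447.9 -125.7   61. ] 1.4 expect top 63
bluecap (array([246.4,  89.7]), [241, 86, 12, 8, 79]) (array([445.9, 252.7]), [439, 246, 15, 14, 159])
    [ 533.1 -324.5   89. ] 1.7 expect top 89
whitecap (array([407.3, 268.4]), [398, 255, 20, 30, 495]) (array([169.7, 245.4]), [150, 240, 35, 40, 201])
    [536.7 240.7 110.1] 41.5 expect top 89
bottle_white_center [[([391.0, 275.0, 421.0, 315.0], 0.93)], [([147.0, 252.0, 174.0, 272.0], 0.78)]]
bottle_blue_center [[([241.0, 86.0, 261.0, 125.0], 0.79)], [([420.0, 245.0, 456.0, 263.0], 0.96)]]
jar_red_center [[([419.0, 256.0, 457.0, 300.0], 0.75)], [([143.0, 286.0, 173.0, 314.0], 0.76)]]
jar_green_center [[([312.0, 128.0, 333.0, 164.0], 0.84)], [([329.0, 282.0, 360.0, 307.0], 0.83)]]
weight_center [[([273.0, 90.0, 286.0, 116.0], 0.95)], [([410.0, 279.0, 441.0, 296.0], 0.95)]]
cuvette_box_center [[([284.0, 187.0, 312.0, 219.0], 0.89)], [([271.0, 223.0, 306.0, 254.0], 0.73)]]
beaker_center [[([173.0, 175.0, 211.0, 227.0], 0.92)], [([320.0, 134.0, 353.0, 172.0], 0.73)]]
flask_center [[([219.0, 244.0, 260.0, 296.0], 0.75)], [([237.0, 139.0, 270.0, 175.0], 0.71)]]
35.2167
```

View pics/s23.png

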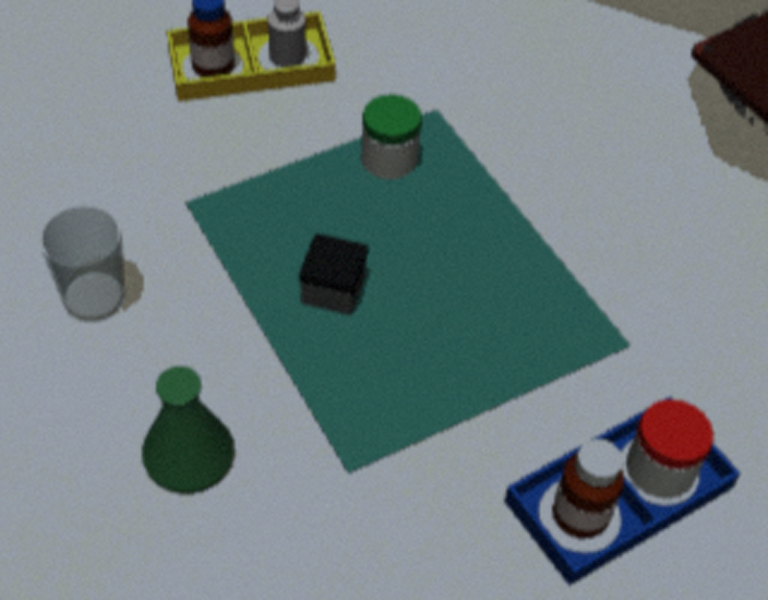

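View pics/t23.png

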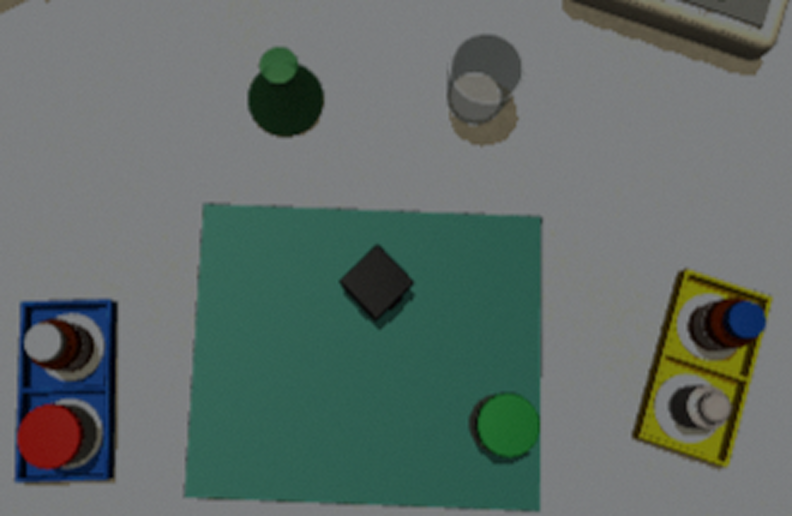

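All four items stand upright in their pockets, and the green-lidded jar, box, beaker and flask are unmoved. The white-cap blob merged with the bench background (41 mm mismatch), so that number is useless. Both pictures show the bottle upright. Hand in.

Run:
```python
from station import ctrl
print(ctrl.hand_in())
```

```text
the job is handed in; nothing more can be done
None
```

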